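Hold a batten in the drilling jig for the person with the drill

ROBOT

A 7-joint arm with a two-finger parallel gripper is mounted at the origin on the work surface. World frame = base frame: x ahead of the robot, y to its left, z up, the work surface at z = 0. Lengths are in m, angles in rad, forces in N, time in s.
With the tool pointing down it reaches from about 0.4 to 0.9 m from the base axis. Payload 5.6 kg.
Tool frame: the origin (TCP) lies midway between the tips of the shut fingers; the grasp point (between the pads) lies grasp_offset behind it (grasp_offset is the distance from the TCP to the grasp point, in m); y points along the fingers, x is the direction in which the jaws open and shut, and the axes are right-handed (so a half turn about y gives the same grasp; the last joint's range is limited). The gripper opens to 92 mm and grips with 3 to 60 N. Pads are 20 mm wide; open, the fingers measure 128 mm over their backs; the gripper's body (75 mm by 189 mm) begins 69 mm behind the grasp point.
Start: joints at [-1.276, 0.468, -0.012, 1.603, 0.006, 1.071, -0.056], TCP at [0.215, 0.613, 0.215] pointing down, gripper open.
Joint ranges: [-2.53, 2.53], [-0.31, 2.02], [-1.57, 1.55], [0.28, 2.44], [-1.29, 4.43], [0.15, 1.84], [-2.92, 2.92]. Speed limits (rad/s): [2.57, 2.57, 3.14, 3.14, 3.14, 3.14, 3.14].

INTERFACE

Orientations are given as a unit quaternion [w, x, y, z].
In Python, from bench import * gives the robot as it stands.
- The arm moves only by the shell command python3 -m jog 'ROWS' [FORCE]. ROWS is JSON, a list of rows, each an object with "slide": the shift along the tool's x, y, z in cm, a list of three; "rot": the turn, a rotation vector about the tool's x, y, z in degrees, a list of three; "hand": the opening, from 0 (shut) to 1 (fully open). A call has 1 to 10 rows; each row shifts and turns the pose as measured when the row begins, along the tool's axes as they then stand; what a row does not reach is not made up. A row lasts 1/12 s, in which the tool goes at most 41.7 mm and 7.16 degrees, less where a joint would pass 70% of its speed; a pose out of reach is approached as far as the arm can. A call with a gripper value outside its range is refused whole. The fingers move at their own pace and stop on an object; FORCE is the grip in N (left out, the last holds). Time passes only in rows, so rows that do not move let the fingers close. It gives the time, the measured TCP pose, the force and the opening at its end, in the units of the state.
- get_obs(): the state, without advancing time (a new reading comes with each control period).
- camera(name): name is "scene" or "top" or "wrist"; returns a dict with "image" (400x640x3 uint8, blue, green, red), "z_map" (400x640 float32, m along the optical axis (not along the pixel's ray), 0 where there is no reading), "mtx" (3x3 intrinsics, pixels), "world_from_camera" (4x4, takes a point from camera to world coordinates). Camera axes: x right, y up, looking along -z (the intrinsics and any distortion apply to the point x, -y, -z); pixel columns grow to the right and rows downward; lengths in m; the calibration is good to about 2 mm. A picture is of the moment at which its call begins.
- hand_in(): hands the job in, once; it reports no verdict.
The state is a dict: "clock": time; "q": joint angles; "dq": joint speeds; "effort": joint torques, N m; "tool_pos": TCP position; "orientation": TCP orientation; "force": force on the tool from outside, world axes, zero at the start; "moment": the same for the moment, N m; "finger_gap": opening from 0.0 (shut) to 1.0 (fully open).
Only numpy, scipy, OpenCV 4.12 (cv2) and the standard library are available. Lean on these libraries where they do the work, as an engineer would, in place of code of your own. Each camera call takes 0.05 s, during which the arm holds its last target.

TASK

Be my third hand at the drilling jig: press the red flip stop down until it snaps shut, then lay the pale batten flat on the blue bed, lengthwise along the orange pad with its end up against the stop, and push it squarely into the sprung pad until the pointer stands in the green. Finish while still holding it there with that steady push, so that I can drill; never ram the pad to the back of its travel, and leave the dark strip, the screw jar and the screwdriver where they lie.

Things in the scene. Friction and masses are not known exactly. Their poses are not given: they have to be found in the camera images.
- jig: blue drilling jig fixed to the bench: base 240 (x) x 300 (y) x 18 mm, its top is the bed. Origin: centre of underside; z up; x points along the push, to the sprung pad; y points to the red flip stop. Other entries give jig places in this frame, in mm. Black block behind the pad at x 105 to 120, up to z 54; scale block at x 50 to 100, y -143 to -117, up to z 44
- pad (a joint): travel of the sprung pad in m, 0 at rest, growing as it is pushed along the jig's +x; it springs back. Spring force = 2.4 N + 400 N/m x travel; hard end at 0.036. A black pointer on it runs over a scale at its -y end: white below 0.010, green 0.010 (6.4 N) to 0.024 (12 N), red beyond
- pad_face (a point): middle of the pad's front plane; at rest at x 5, y 0, z 34. The pad has two orange faces (y -85 to -40 and 40 to 85, z 20 to 48); between them is an open gap 80 mm wide and 48 mm deep, with a crossbar behind it (z 24 to 44), so that a finger in front of the batten's middle goes into the gap
- stop (a joint): angle in rad of the red flip stop: 0 = down and shut, 0.8 = fully up, where its spring holds it at the start. The over-centre spring resists with up to about 8 N at the white spot down to about 0.3 rad; from there it snaps the stop shut and holds it. Down, it lies level over x -50 to 90, top at z 52
- stop_hinge (a point): point on the flip stop's hinge line, at x 90, y 107, z 45; the line runs along the jig's y. The arm is 140 mm long, 22 mm wide (y 96 to 118) and reaches to -x. Its side at y 96 stops the end of the batten (when down, from z 25 to 52 over x -50 to 30). Steel cheeks at x 78 to 120, y 88 to 126, up to z 58
- stop_press (a point): white spot on top of the flip stop's arm, 85 mm from the hinge line. With the stop down it is at x 5, y 107, z 52: a finger going straight down at that x, y meets the raised arm, slides along it and shuts it
- batten: pale wooden batten 180 x 36 x 30 mm, lying flat, with a black drill mark near each end of its top; 0.10 to 0.20 kg. Origin: centre of its underside; x along its length, z up. Its two ends are alike
- dark_strip: dark walnut strip 150 x 40 x 22 mm lying flat, a bystander; origin at the centre of its underside
- screw_jar: glass jar with steel lid, 68 mm diameter, 85 mm tall; a bystander; origin at the centre of its underside
- screwdriver: orange-handled screwdriver, 190 mm long, lying; a bystander
There are look-alikes about, which are no part of the job. There is more than one size of the batten; the one meant has the size given above.

How it is judged:
By the outcome, as a careful person would: the job done as asked, in the order asked, and still so for the second after the job is handed in, while the arm keeps its last pose, push and grip.
It also fails if it takes over 54 s, if anything falls off the work surface, if the arm or the gripper's body presses on something with over 40 N, if the wrist force passes 120 N, or if a joint passes its speed limit or range.

## Working session

There is one attempt and no reset: what is moved stays moved. The work goes in short steps, Python scripts to look and compute and a shell command to move; the robot and the scene stay as the last step left them, time stands still between calls to the robot, and variables do not carry over. Pictures are saved under pics/ and viewed, and the job is handed in when it is done.

```bash
mkdir -p pics; ls
python3 - <<'E'
from bench import *
import cv2
o=get_obs();print({k:o[k] for k in o})
for n in("scene","top"):
    c=camera(n);cv2.imwrite(f"pics/{n}0.png",c["image"]);print(n,c["mtx"],c["world_from_camera"])
E
```

```text
pics
{'clock': 0.0, 'q': array([-1.27602944,  0.46838568, -0.01160204,  1.60360245,  0.00598247,
        1.07135411, -0.05627056]), 'dq': array([-1.31727420e-04,  4.86371637e-05,  1.75522989e-03, -7.35204988e-04,
       -1.01448118e-03,  1.86760535e-03,  1.35153201e-04]), 'effort': array([-8.08798977e-04, -5.20566738e+01, -1.29072290e-02, -2.43752629e+01,
       -5.67082339e-02,  1.73175201e-02,  1.56992610e-04]), 'tool_pos': array([0.21527267, 0.61272213, 0.21364357]), 'orientation': array([-0.57655578,  0.57731652,  0.40836068, -0.40930506]), 'force': array([-0.32900771,  0.16635489,  0.71513032]), 'moment': array([-0.00379929, -0.01595194, -0.02547889]), 'finger_gap': 1.003563092537554}
scene [[486.90042326   0.         325.55426337]
 [  0.         486.90042326 190.22362168]
 [  0.           0.           1.        ]] [[ 0.49996588 -0.7482042   0.43614745  1.09089695]
 [ 0.86590152  0.42269497 -0.26747621 -0.3589893 ]
 [ 0.01576949  0.51138972  0.85920421  1.29220553]
 [ 0.          0.          0.          1.        ]]
top [[434.40984949   0.         317.74382608]
 [  0.         434.40984949 195.41935488]
 [  0.           0.           1.        ]] [[-2.63732423e-02  9.96655391e-01 -7.73465152e-02  3.76908771e-01]
 [-9.99652156e-01 -2.63048505e-02  1.90309233e-03 -9.34130623e-03]
 [-1.37861283e-04  7.73698014e-02  9.97002455e-01  1.18082069e+00]
 [ 0.00000000e+00  0.00000000e+00  0.00000000e+00  1.00000000e+00]]
```

View pics/scene0.png

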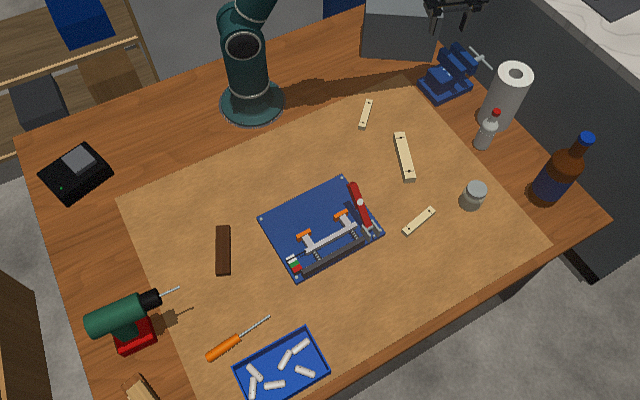

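View pics/top0.png

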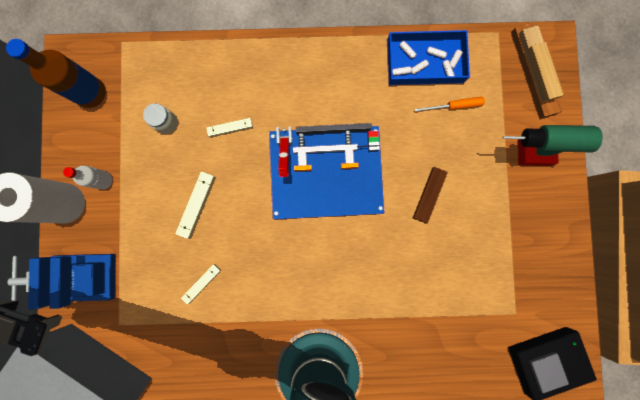

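The top view shows three pale battens: A (229,127), about 45 px long; B (195,205), about 70 px; C (200,284), about 52 px. At about 370 px/m, 180 mm comes to about 67 px, so B fits. I'll measure all three, along with the jig.

```bash
cat > h.py <<'E'
from bench import *
import cv2, numpy as np
from scipy.spatial.transform import Rotation as Ro
def cloud(c):
    z=c["z_map"];K=c["mtx"];v,u=np.mgrid[:400,:640]
    p=np.stack([(u-K[0,2])/K[0,0]*z,-(v-K[1,2])/K[1,1]*z,-z],-1)
    T=c["world_from_camera"];return p@T[:3,:3].T+T[:3,3]
def R():
    o=get_obs();q=o["orientation"];return o,Ro.from_quat([q[1],q[2],q[3],q[0]])
E
python3 - <<'E'
from h import *
c=camera("top");P=cloud(c);im=c["image"];hsv=cv2.cvtColor(im,cv2.COLOR_BGR2HSV)
def comp(m,name,mn=150):
    n,l,s,ce=cv2.connectedComponentsWithStats(m.astype(np.uint8))
    for i in range(1,n):
        if s[i,4]<mn: continue
        k=l==i; pts=P[k]; zt=np.percentile(pts[:,2],70); 
        r=cv2.minAreaRect((pts[:,:2]*1000).astype(np.float32))
        print(name,ce[i].round(),s[i,4],"z",np.percentile(pts[:,2],[5,50,95]).round(4),"rect",np.round(r[0],1),np.round(r[1],1),round(r[2],1))
H,S,V=hsv[...,0],hsv[...,1],hsv[...,2]
comp((V>190)&(S<80)&(H<40)&(P[...,2]>0.008)&(P[...,2]<.08),"pale")
comp((H>100)&(H<130)&(S>150)&(P[...,2]<.04)&(P[...,2]>0.01),"blue",800)
comp(((H<4)|(H>176))&(S>170)&(V>90),"red",60)
comp((H>8)&(H<20)&(S>200)&(V>180)&(P[...,2]>.03),"orange",30)
cv2.imwrite("pics/crop1.png",cv2.resize(im[110:310,150:400],None,fx=3,fy=3,interpolation=cv2.INTER_CUBIC))
E
```

```text
pale [452.  62.] 165 z [0.015  0.0185 0.0219] rect [ 828.5 -387.9] [33.2 75. ] 66.8
pale [411.  68.] 173 z [0.0141 0.0181 0.0224] rect [ 809.6 -276.7] [22.9 95.9] 13.5
pale [229. 127.] 370 z [0.0144 0.0185 0.0222] rect [660.9 225.1] [ 24.1 120.9] 11.1
pale [325. 152.] 461 z [0.0384 0.0419 0.0454] rect [573.7 -34.6] [ 48.3 164.7] 1.8
pale [194. 205.] 858 z [0.0248 0.0281 0.0318] rect [451.4 318.2] [ 36.4 178.5] 67.4
pale [200. 284.] 406 z [0.0155 0.0188 0.0229] rect [240.7 305.9] [ 24.  121.8] 45.2
blue [327. 184.] 6473 z [0.0128 0.0163 0.02  ] rect [529.7 -36. ] [235.5 296.3] 1.4
blue [ 98. 275.] 879 z [0.0172 0.0279 0.0344] rect [267.6 590.6] [118.  107.5] 0.8
red [284. 145.] 114 z [0.0541 0.0787 0.0989] rect [495.9  42.2] [257.8  28.1] 17.2
red [539. 157.] 345 z [0.0398 0.0434 0.0469] rect [ 486.  -322.8] [ 59.1 661.2] 14.1
red [283. 166.] 155 z [0.119  0.1372 0.1476] rect [464.1  42.8] [200.4  33.6] 21.4
red [ 69. 172.] 77 z [0.1642 0.1672 0.17  ] rect [526.1 573. ] [19.3 19.7] 88.6
```

View pics/crop1.png

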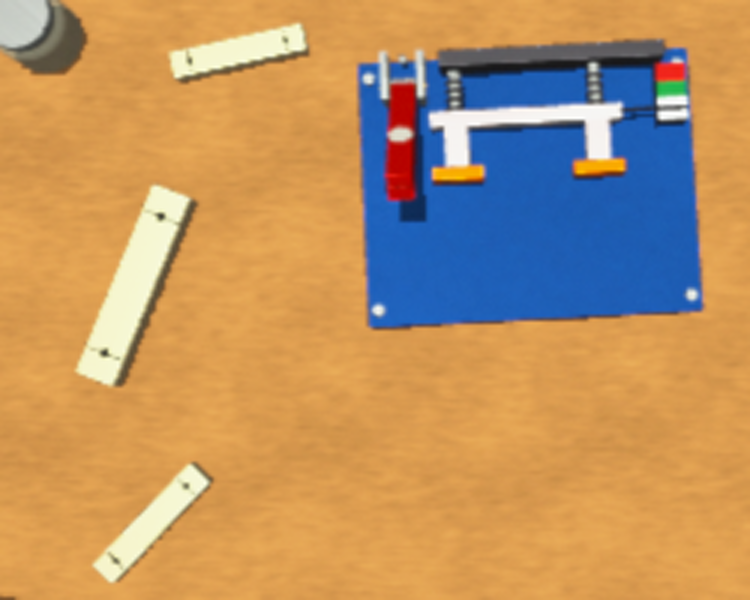

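B is the batten: 178 x 36 mm with its top at about 0.030, and the others are about 121 x 24 mm. Next I'll refine the jig frame and read the tool axes.

Run:
```python
from h import *
import bench
print([n for n in dir(bench) if not n.startswith('_')], getattr(bench,'grasp_offset',None))
o,r=R();print("axes cols",r.as_matrix().round(3))
for n in("top","scene"):
    c=camera(n);P=cloud(c);im=c["image"];hsv=cv2.cvtColor(im,cv2.COLOR_BGR2HSV);H,S,V=hsv[...,0],hsv[...,1],hsv[...,2]
    near=(abs(P[...,0]-.54)<.16)&(abs(P[...,1]+.036)<.17)
    def rect(m,name,mn=25):
        N,l,s,ce=cv2.connectedComponentsWithStats((m&near).astype(np.uint8))
        for i in range(1,N):
            if s[i,4]<mn: continue
            p=P[l==i];r=cv2.minAreaRect((p[:,:2]*1000).astype(np.float32))
            print(n,name,ce[i].round(),s[i,4],np.percentile(p[:,2],[5,50,95]).round(4),np.round(r[0],1),np.round(r[1],1),round(r[2],1))
    rect((H>100)&(H<130)&(S>120)&(P[...,2]<.03)&(P[...,2]>.008),"blue",500)
    rect((H>5)&(H<22)&(S>180)&(P[...,2]>.035)&(P[...,2]<.06),"orange")
    rect((V>150)&(S<70)&(P[...,2]>.035)&(P[...,2]<.06),"white")
    rect((V>130)&(S<70)&(P[...,2]>.07)&(P[...,2]<.2),"spot",8)
    rect((V>100)&(S<70)&(P[...,2]>.01)&(P[...,2]<.025),"screws",4)
    rect((V<90)&(S<120)&(P[...,2]>.045)&(P[...,2]<.06),"black",50)
```

```text
['PlanningError', 'camera', 'get_obs', 'grasp_offset', 'hand_in'] 0.0187
axes cols [[ 0.331 -0.    -0.943]
 [ 0.943 -0.001  0.331]
 [-0.001 -1.    -0.   ]]
top blue [326. 184.] 6597 [0.0126 0.0163 0.02  ] [530.6 -35.2] [238. 297.] 1.4
top orange [350. 165.] 69 [0.0424 0.0457 0.0496] [543.2 -97.3] [12.2 40.4] 1.6
top orange [302. 168.] 70 [0.039  0.0459 0.0496] [539.8  26.9] [11.5 40.3] 2.9
top white [283. 135.] 85 [0.0444 0.0549 0.0591] [628.3  74.4] [40.8 37.6] 2.9
top white [373. 143.] 30 [0.0379 0.0421 0.0457] [ 599.5 -163.2] [ 9.1 24.8] 0.4
top white [325. 151.] 531 [0.0385 0.042  0.0455] [574.  -33.4] [ 49.5 168.1] 1.8
top white [374. 148.] 31 [0.0377 0.042  0.0458] [ 587.7 -163. ] [ 7.6 24.2] 2.9
top spot [282. 154.] 26 [0.1047 0.11   0.1168] [564.4  73.8] [17.8  9.7] 88.9
top screws [291. 131.] 4 [0.016  0.022  0.0245] [644.5  55.9] [1.9 7.7] 71.8
top screws [376. 130.] 4 [0.0167 0.0171 0.0191] [ 641.3 -173. ] [0.5 8.4] 1.4
top screws [272. 136.] 11 [0.0151 0.0187 0.0201] [632.2 107. ] [6.  8.1] 3.9
top screws [269. 140.] 6 [0.0126 0.0156 0.0185] [623.1 116.9] [ 0.5 13.1] 86.0
[... 1145 characters left out ...]
[0.1061 0.1115 0.118 ] [569.8  73.4] [18.6 12.2] 78.9
scene screws [341. 177.] 8 [0.0158 0.0184 0.0224] [426.6 103. ] [6.4 7.7] 60.4
scene screws [261. 219.] 10 [0.0147 0.0188 0.0214] [ 433.1 -177. ] [9.3 9. ] 6.0
scene screws [354. 222.] 4 [0.0148 0.0155 0.0173] [576.3  56.5] [9.4 0.8] 80.1
scene screws [380. 228.] 7 [0.0165 0.0183 0.0215] [634.9 109.5] [ 8.8 11.4] 60.6
scene screws [330. 234.] 4 [0.0155 0.0187 0.0205] [579.  -23.2] [9.8 1.5] 88.5
scene screws [320. 240.] 6 [0.0158 0.0178 0.0194] [579.6 -57.2] [16.2  0.8] 87.7
scene screws [296. 277.] 10 [0.0178 0.0191 0.0234] [ 644.  -171.6] [ 5.5 10.5] 62.0
scene black [332. 256.] 396 [0.0476 0.0526 0.0569] [650.1 -57.8] [ 21.2 198.9] 0.0
```

```bash
python3 -m jog '[{"slide":[-2.6,0,-3.1],"rot":[0,0,0],"hand":0},{"slide":[-2.6,0,-3.1],"rot":[0,0,0],"hand":0},{"slide":[-2.6,0,-3.1],"rot":[0,0,0],"hand":0},{"slide":[-2.6,0,-3.1],"rot":[0,0,0],"hand":0},{"slide":[-2.6,0,-3.1],"rot":[0,0,0],"hand":0},{"slide":[-2.6,0,-3.1],"rot":[0,0,0],"hand":0},{"slide":[-2.6,0,-3.1],"rot":[0,0,0],"hand":0},{"slide":[-2.6,0,-3.1],"rot":[0,0,0],"hand":0},{"slide":[-2.6,0,-3.1],"rot":[0,0,0],"hand":0},{"slide":[-2.6,0,-3.1],"rot":[0,0,0],"hand":0}]' 40
```

```text
clock: 1.08
tool_pos: [0.4216, 0.2631, 0.211]
orientation: [0.575, -0.571, -0.414, 0.415]
force: [0.7, 0.9, 0.1]
finger_gap: 0.297
```

```bash
cat > d.py <<'E'
from h import *
import sys
# world target mm -> slide cm, yaw target of jaw deg
def delta(t,yaw=None):
    o,r=R();d=r.inv().apply(np.array(t)/1000-o["tool_pos"])*100
    M=r.as_matrix();y=np.degrees(np.arctan2(M[1,0],M[0,0]))
    print("t",round(o["clock"],2),"pos",(o["tool_pos"]*1000).round(1),"jawyaw",round(y,2),"tilt",np.round(M[:,1],4),"F",o["force"].round(1),"M",o["moment"].round(2),"gap",round(o["finger_gap"],3),"-> slide",d.round(2), "q",o["q"].round(2))
    if yaw is not None:
        # desired: x=(c,s,0), y=(0,0,-1)
        a=np.radians(yaw);X=np.array([np.cos(a),np.sin(a),0]);Y=np.array([0,0,-1.]);D=np.stack([X,Y,np.cross(X,Y)],1)
        print("rotvec deg",np.degrees((r.inv()*Ro.from_matrix(D)).as_rotvec()).round(2))
a=[float(x) for x in sys.argv[1:]]
if a: delta(a[:3],a[3] if len(a)>3 else None)
E
python3 d.py 535.4 71.4 180 70.7
```

```text
t 1.08 pos [421.6 263.1 211. ] jawyaw 71.78 tilt [-0.0039  0.0041 -1.    ] F [0.7 0.9 0.1] M [-0.   -0.02  0.02] gap 0.297 -> slide [-14.66   2.98 -16.82] q [-0.75  0.21  0.14  1.98 -0.04  0.95  0.67]
rotvec deg [-0.28  1.08  0.15]
```

```bash
python3 -m jog '[{"slide":[-2.6,0,-3.0],"rot":[0,0,0],"hand":0},{"slide":[-2.6,0,-3.0],"rot":[0,0,0],"hand":0},{"slide":[-2.6,0,-3.0],"rot":[0,0,0],"hand":0},{"slide":[-2.6,0,-3.0],"rot":[0,0,0],"hand":0},{"slide":[-2.6,0,-3.0],"rot":[0,0,0],"hand":0},{"slide":[-2.0,0,-2.2],"rot":[0,0,0],"hand":0},{"slide":[-1,0,-1],"rot":[0,0,0],"hand":0},{"slide":[0,0,0],"rot":[0,0,0],"hand":0}]' && python3 d.py 535.4 71.4 180 70.7
```

```text
clock: 1.75
tool_pos: [0.5521, 0.0323, 0.2116]
orientation: [0.576, -0.575, -0.412, 0.41]
force: [-0.7, 0.2, 0.0]
finger_gap: 0.008
t 1.75 pos [552.1  32.3 211.6] jawyaw 71.03 tilt [ 0.0022  0.002  -1.    ] F [-0.7  0.2  0. ] M [-0.01  0.04  0.04] gap 0.008 -> slide [3.14 3.16 2.85] q [-0.36  0.31  0.3   1.86 -0.11  0.98  1.22]
rotvec deg [0.08 0.33 0.15]
```

```bash
python3 -m jog '[{"slide":[2.5,0,2.2],"rot":[0,0,0],"hand":0},{"slide":[0.6,0,0.6],"rot":[0,0,0],"hand":0},{"slide":[0,0,0],"rot":[0,0,0],"hand":0}]' && python3 d.py 535.4 71.4 180 70.7
python3 - <<'E'
from h import *
c=camera("wrist");cv2.imwrite("pics/w1.png",c["image"])
c=camera("scene");cv2.imwrite("pics/s1.png",cv2.resize(c["image"][120:320,220:470],None,fx=3,fy=3))
E
```

```text
clock: 2.0
tool_pos: [0.5349, 0.0709, 0.2112]
orientation: [0.577, -0.576, -0.41, 0.409]
force: [0.9, -0.2, 0.5]
finger_gap: 0.006
t 2.0 pos [534.9  70.9 211.2] jawyaw 70.74 tilt [ 0.0014  0.0017 -1.    ] F [ 0.9 -0.2  0.5] M [-0.03 -0.01  0.02] gap 0.006 -> slide [ 0.06  3.12 -0.03] q [-0.43  0.28  0.28  1.9  -0.1   0.97  1.13]
rotvec deg [0.05 0.04 0.12]
```

View pics/w1.png

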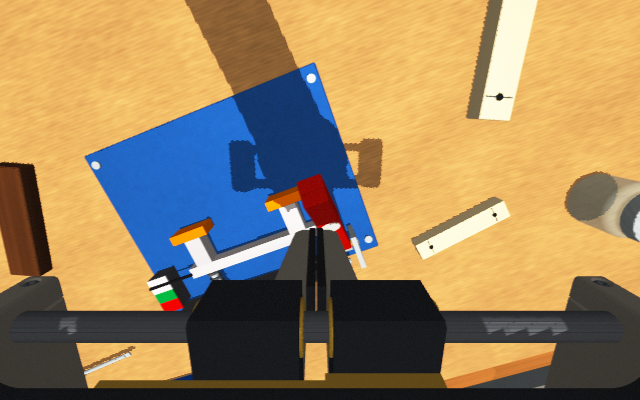

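View pics/s1.png

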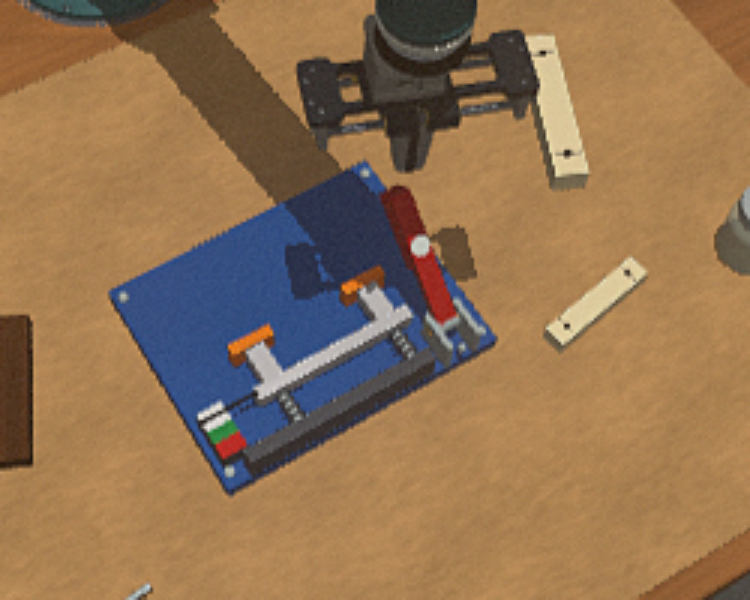

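The wrist view shows the closed fingertips at (317,235), directly above the red arm at (320,205). I'm pressing down.

```bash
python3 - <<'E'
from h import *
c=camera("wrist");P=cloud(c);im=c["image"];hsv=cv2.cvtColor(im,cv2.COLOR_BGR2HSV);H,S,V=hsv[...,0],hsv[...,1],hsv[...,2]
def rect(m,name,mn=300):
    N,l,s,ce=cv2.connectedComponentsWithStats(m.astype(np.uint8))
    for i in range(1,N):
        if s[i,4]<mn: continue
        p=P[l==i];r=cv2.minAreaRect((p[:,:2]*1000).astype(np.float32))
        print(name,ce[i].round(),s[i,4],np.percentile(p[:,2],[5,50,95]).round(4),np.round(r[0],1),np.round(r[1],1),round(r[2],1))
rect((H>100)&(H<130)&(S>120)&(P[...,2]<.03)&(P[...,2]>.008),"blue",500)
rect((H>5)&(H<22)&(S>180)&(P[...,2]>.040)&(P[...,2]<.06),"orange",100)
for uv in((316,65),(87,156),(311,78),(95,166),(369,240),(488,110),(310,245)):print(uv,(P[uv[1],uv[0]]*1000).round(1))
E
python3 -m jog '[{"slide":[0,2,0],"rot":[0,0,0],"hand":0},{"slide":[0,2,0],"rot":[0,0,0],"hand":0},{"slide":[0,2,0],"rot":[0,0,0],"hand":0},{"slide":[0,1.5,0],"rot":[0,0,0],"hand":0},{"slide":[0,1.2,0],"rot":[0,0,0],"hand":0},{"slide":[0,1.2,0],"rot":[0,0,0],"hand":0}]' ; python3 d.py 535.4 71.4 52 70.7
```

```text
blue [229. 169.] 30822 [0.0178 0.0191 0.0203] [532.7 -35.1] [238.7 298.5] 1.3
blue [255. 266.] 1148 [0.0178 0.019  0.0202] [624.5 -46.4] [ 28.5 102. ] 1.2
orange [284. 199.] 355 [0.0432 0.0489 0.0501] [542.1  26.9] [12.1 42.1] 1.8
orange [189. 234.] 413 [0.0421 0.0488 0.0501] [546.1 -96.8] [14.2 44.6] 1.2
(316, 65) [412.  113.2   1.9]
(87, 156) [ 418.8 -181.9   20.2]
(311, 78) [425.2 102.5  20. ]
(95, 166) [ 432.9 -177.5   22.4]
(369, 240) [636.2 107.9  22.1]
(488, 110) [523.6 278.7  31.7]
(310, 245) [523.9  70.1 236.3]
clock: 2.65
tool_pos: [0.5434, 0.0688, 0.1151]
orientation: [-0.574, 0.58, 0.415, -0.403]
force: [-0.1, 0.3, 3.6]
finger_gap: 0.004
t 2.65 pos [543.4  68.8 115.1] jawyaw 70.67 tilt [ 0.0186  0.0034 -0.9998] F [-0.1  0.3  3.6] M [0.   0.03 0.01] gap 0.004 -> slide [-0.08  6.3   0.95] q [-0.4   0.42  0.26  1.97 -0.15  0.76  1.18]
rotvec deg [ 0.94 -0.04  0.54]
```

```bash
python3 -m jog '[{"slide":[0,0.8,0.8],"rot":[0.5,0,0.5],"hand":0},{"slide":[0,1.2,0.3],"rot":[0,0,0],"hand":0},{"slide":[0,1.2,0],"rot":[0,0,0],"hand":0},{"slide":[0,1.2,0],"rot":[0,0,0],"hand":0},{"slide":[0,1.2,0],"rot":[0,0,0],"hand":0},{"slide":[0,1,0],"rot":[0,0,0],"hand":0},{"slide":[0,0.5,0],"rot":[0,0,0],"hand":0}]' ; python3 d.py 535.4 71.4 52 70.7
```

```text
clock: 3.23
tool_pos: [0.5346, 0.0714, 0.0511]
orientation: [-0.576, 0.578, 0.41, -0.407]
force: [-25.8, -4.6, 83.4]
finger_gap: 0.001
t 3.23 pos [534.6  71.4  51.1] jawyaw 70.58 tilt [ 3.9e-03 -4.0e-04 -1.0e+00] F [-25.8  -4.6  83.4] M [-0.96  6.17  0.05] gap 0.001 -> slide [ 0.03 -0.09 -0.07] q [-0.38  0.52  0.23  2.   -0.19  0.64  1.2 ]
rotvec deg [ 0.22 -0.12  0.05]
```

It's on the hard stop at 83 N, so the arm is stiff. I'm lifting off gently and will use smaller steps in contact.

```bash
python3 -m jog '[{"slide":[0,-0.8,0],"rot":[0,0,0],"hand":0},{"slide":[0,-2,0],"rot":[0,0,0],"hand":0},{"slide":[0,-2.5,0],"rot":[0,0,0],"hand":0},{"slide":[0,-2.5,0],"rot":[0,0,0],"hand":0},{"slide":[0,-2.5,0],"rot":[0,0,0],"hand":0},{"slide":[0,-2.5,0],"rot":[0,0,0],"hand":0}]' ; python3 d.py 451 318 150 67.4;python3 - <<'E'
from h import *
c=camera("wrist");cv2.imwrite("pics/w2.png",c["image"])
P=cloud(c);
c=camera("scene");cv2.imwrite("pics/s2.png",cv2.resize(c["image"][120:320,220:470],None,fx=3,fy=3))
E
```

```text
clock: 3.73
tool_pos: [0.5309, 0.0708, 0.1827]
orientation: [0.578, -0.577, -0.407, 0.41]
force: [-0.1, 0.8, 0.4]
finger_gap: 0.004
t 3.73 pos [530.9  70.8 182.7] jawyaw 70.54 tilt [-0.0048 -0.0013 -1.    ] F [-0.1  0.8  0.4] M [ 0.02 -0.02 -0.  ] gap 0.004 -> slide [20.66  3.27 15.75] q [-0.43  0.32  0.28  1.93 -0.11  0.92  1.14]
rotvec deg [-0.23  3.14 -0.17]
```

View pics/w2.png

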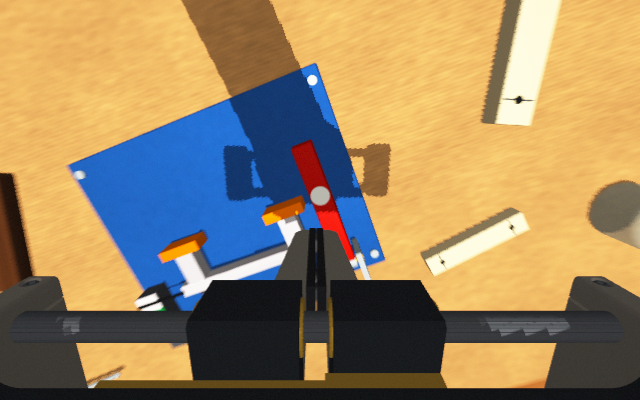

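View pics/s2.png

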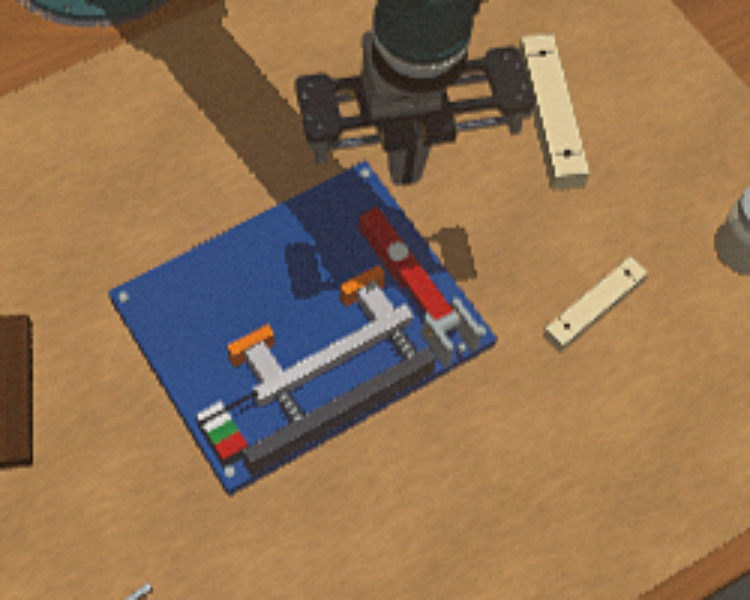

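The stop now lies level: the red arm runs (370,215) to (440,310) in the scene crop, with no gap to its shadow. Moving to the batten.

```bash
python3 -m jog '[{"slide":[2.9,0,2.2],"rot":[0,1,0],"hand":1},{"slide":[2.9,0,2.2],"rot":[0,1,0],"hand":1},{"slide":[2.9,0,2.2],"rot":[0,1,0],"hand":1},{"slide":[2.9,0,2.2],"rot":[0,0,0],"hand":1},{"slide":[2.9,0,2.2],"rot":[0,0,0],"hand":1},{"slide":[2.9,0,2.2],"rot":[0,0,0],"hand":1},{"slide":[2.9,0,2.2],"rot":[0,0,0],"hand":1},{"slide":[1.5,0,1],"rot":[0,0,0],"hand":1},{"slide":[0,0,0],"rot":[0,0,0],"hand":1}]' ; python3 d.py 451 318 150 67.4;python3 - <<'E'
from h import *
c=camera("top");P=cloud(c)
m=(abs(P[...,0]-.535)<.09)&(abs(P[...,1]-.0715)<.013)
hsv=cv2.cvtColor(c["image"],cv2.COLOR_BGR2HSV);m&=((hsv[...,0]<5)|(hsv[...,0]>175))&(hsv[...,1]>150)
print("stop z",np.percentile(P[m][:,2],[2,50,98]).round(4),m.sum())
c=camera("wrist");cv2.imwrite("pics/w3.png",c["image"]);P=cloud(c);im=c["image"];hsv=cv2.cvtColor(im,cv2.COLOR_BGR2HSV)
m=(hsv[...,2]>190)&(hsv[...,1]<80)&(abs(P[...,2]-.030)<.005)
N,l,s,ce=cv2.connectedComponentsWithStats(m.astype(np.uint8))
for i in range(1,N):
    if s[i,4]<300: continue
    p=P[l==i];r=cv2.minAreaRect((p[:,:2]*1000).astype(np.float32))
    print(ce[i].round(),s[i,4],np.percentile(p[:,2],[5,50,95]).round(4),np.round(r[0],1),np.round(r[1],1),round(r[2],1))
E
```

```text
clock: 4.58
tool_pos: [0.4579, 0.3423, 0.178]
orientation: [-0.589, 0.591, 0.388, -0.391]
force: [0.1, 0.6, 0.1]
finger_gap: 0.635
t 4.58 pos [457.9 342.3 178. ] jawyaw 66.91 tilt [-0.0022 -0.0039 -1.    ] F [0.1 0.6 0.1] M [0.   0.03 0.02] gap 0.635 -> slide [-2.49  2.81 -0.32] q [-0.84  0.38  0.18  1.84 -0.08  0.93  0.54]
rotvec deg [-0.03 -0.49 -0.25]
stop z [0.0451 0.05   0.0546] 343
[298. 110.] 316 [0.03   0.031  0.0322] [376.5 351.1] [33.4 11.8] 66.9
[298. 239.] 1426 [0.0299 0.031  0.0321] [504.6 296. ] [35.2 66.8] 66.7
```

View pics/w3.png

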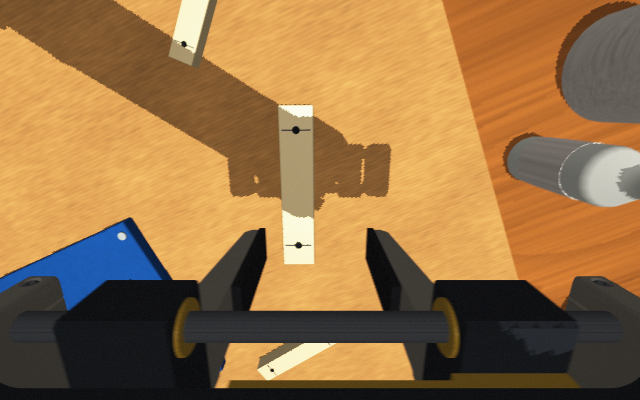

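```bash
python3 -m jog '[{"slide":[-2.4,0,-0.5],"rot":[0,0,0],"hand":0.85},{"slide":[0,2,0],"rot":[0,0,0],"hand":0.85},{"slide":[0,2.5,0],"rot":[0,0,0],"hand":0.85},{"slide":[0,2.5,0],"rot":[0,0,0],"hand":0.85},{"slide":[0,2.5,0],"rot":[0,0,0],"hand":0.85},{"slide":[0,1,0],"rot":[0,0,0],"hand":0.85},{"slide":[0,0,0],"rot":[0,0,0],"hand":0.85}]' ; python3 d.py 453.2 318.1 7 66.8
```

```text
clock: 5.27
tool_pos: [0.4605, 0.2959, 0.0695]
orientation: [-0.591, 0.599, 0.381, -0.384]
force: [-0.0, -0.2, 0.4]
finger_gap: 0.852
t 5.27 pos [460.5 295.9  69.5] jawyaw 65.51 tilt [ 0.0014 -0.0122 -0.9999] F [-0.  -0.2  0.4] M [-0.04  0.05  0.02] gap 0.852 -> slide [1.78 6.22 1.62] q [-0.78  0.5   0.17  1.97 -0.11  0.69  0.61]
rotvec deg [ 0.35 -1.29 -0.61]
```

```bash
python3 -m jog '[{"slide":[1.7,0,1.5],"rot":[0.3,-1.3,-0.6],"hand":0.85},{"slide":[0,0,0],"rot":[0,0,0],"hand":0.85}]' ; python3 d.py 453.2 318.1 7 66.8
```

```text
clock: 5.43
tool_pos: [0.455, 0.3155, 0.0697]
orientation: [-0.591, 0.592, 0.388, -0.388]
force: [-0.7, 0.5, 0.4]
finger_gap: 0.85
t 5.43 pos [455.  315.5  69.7] jawyaw 66.57 tilt [ 5.0e-04 -1.4e-03 -1.0e+00] F [-0.7  0.5  0.4] M [0.09 0.04 0.07] gap 0.85 -> slide [0.17 6.27 0.28] q [-0.79  0.5   0.16  1.95 -0.12  0.69  0.6 ]
rotvec deg [ 0.06 -0.23 -0.06]
```

```bash
python3 -m jog '[{"slide":[0.2,1.5,0.2],"rot":[0,-0.2,0],"hand":0.85},{"slide":[0,1.5,0],"rot":[0,0,0],"hand":0.85},{"slide":[0,1.5,0],"rot":[0,0,0],"hand":0.85},{"slide":[0,0.8,0],"rot":[0,0,0],"hand":0.85},{"slide":[0,0,0],"rot":[0,0,0],"hand":0.85}]' ; python3 d.py 453.2 318.1 7 66.8
```

```text
clock: 5.85
tool_pos: [0.4589, 0.3227, 0.0223]
orientation: [0.59, -0.59, -0.394, 0.385]
force: [-0.5, 0.3, -0.7]
finger_gap: 0.849
t 5.85 pos [458.9 322.7  22.3] jawyaw 66.87 tilt [ 0.0106  0.0076 -0.9999] F [-0.5  0.3 -0.7] M [-0.03  0.07 -0.05] gap 0.849 -> slide [-0.66  1.52  0.35] q [-0.78  0.58  0.14  1.96 -0.14  0.59  0.61]
rotvec deg [0.38 0.06 0.64]
```

```bash
python3 -m jog '[{"slide":[-0.6,0.8,0.3],"rot":[0.4,0,0.6],"hand":0.85},{"slide":[0,0.6,0],"rot":[0,0,0],"hand":0.85},{"slide":[0,0.1,0],"rot":[0,0,0],"hand":0.85},{"slide":[0,0,0],"rot":[0,0,0],"hand":0.85}]' ; python3 d.py 453.2 318.1 7 66.8
```

```text
clock: 6.18
tool_pos: [0.455, 0.3192, 0.0088]
orientation: [0.59, -0.59, -0.391, 0.388]
force: [0.4, -0.3, -0.4]
finger_gap: 0.849
t 6.18 pos [455.  319.2   8.8] jawyaw 66.87 tilt [ 0.0022  0.0028 -1.    ] F [ 0.4 -0.3 -0.4] M [-0.01  0.02 -0.01] gap 0.849 -> slide [-0.17  0.18  0.12] q [-0.78  0.61  0.13  1.97 -0.14  0.57  0.62]
rotvec deg [0.05 0.07 0.2 ]
```

Close with 40 N.

```bash
python3 -m jog '[{"slide":[-0.1,0.1,0.1],"rot":[0,0,0.2],"hand":0},{"slide":[0,0,0],"rot":[0,0,0],"hand":0},{"slide":[0,0,0],"rot":[0,0,0],"hand":0},{"slide":[0,0,0],"rot":[0,0,0],"hand":0},{"slide":[0,0,0],"rot":[0,0,0],"hand":0},{"slide":[0,0,0],"rot":[0,0,0],"hand":0},{"slide":[0,0,0],"rot":[0,0,0],"hand":0},{"slide":[0,0,0],"rot":[0,0,0],"hand":0},{"slide":[0,0,0],"rot":[0,0,0],"hand":0}]' 40; python3 d.py 453.2 318.1 7 66.8
```

```text
clock: 6.93
tool_pos: [0.4545, 0.3192, 0.0092]
orientation: [-0.59, 0.59, 0.391, -0.389]
force: [-0.1, 0.3, -0.3]
finger_gap: 0.39
t 6.93 pos [454.5 319.2   9.2] jawyaw 66.86 tilt [ 2.7e-03  9.0e-04 -1.0e+00] F [-0.1  0.3 -0.3] M [ 0.02 -0.   -0.01] gap 0.39 -> slide [-0.16  0.22  0.07] q [-0.78  0.6   0.14  1.97 -0.14  0.58  0.62]
rotvec deg [0.12 0.06 0.11]
```

Gripped: opening 0.39 is 36 mm. Lifting, then turning 65°.

```bash
python3 -m jog '[{"slide":[0,-1,0],"rot":[0,0,0],"hand":0},{"slide":[0,-2,0],"rot":[0,0,0],"hand":0},{"slide":[0,-2.5,0],"rot":[0,0,0],"hand":0},{"slide":[0,-2.5,0],"rot":[0,0,0],"hand":0},{"slide":[0,-2,0],"rot":[0,0,0],"hand":0},{"slide":[0,-1,0],"rot":[0,0,0],"hand":0},{"slide":[0,0,0],"rot":[0,0,0],"hand":0}]'; python3 -m jog '[{"slide":[0,0,0],"rot":[0,7,0],"hand":0},{"slide":[0,0,0],"rot":[0,7,0],"hand":0},{"slide":[0,0,0],"rot":[0,7,0],"hand":0},{"slide":[0,0,0],"rot":[0,7,0],"hand":0},{"slide":[0,0,0],"rot":[0,7,0],"hand":0},{"slide":[0,0,0],"rot":[0,7,0],"hand":0},{"slide":[0,0,0],"rot":[0,7,0],"hand":0},{"slide":[0,0,0],"rot":[0,7,0],"hand":0},{"slide":[0,0,0],"rot":[0,7,0],"hand":0},{"slide":[0,0,0],"rot":[0,0,0],"hand":0}]'; python3 d.py 498.1 -39.4 90 1.5
```

```text
clock: 7.52
tool_pos: [0.4524, 0.3175, 0.1248]
orientation: [-0.59, 0.591, 0.388, -0.39]
force: [-0.2, -0.1, -1.5]
finger_gap: 0.394
clock: 8.35
tool_pos: [0.4478, 0.3136, 0.1173]
orientation: [-0.703, 0.711, 0.009, -0.017]
force: [-0.7, 0.2, -1.2]
finger_gap: 0.388
t 8.35 pos [447.8 313.6 117.3] jawyaw 2.11 tilt [-0.01   -0.0108 -0.9999] F [-0.7  0.2 -1.2] M [-0.04  0.05  0.04] gap 0.388 -> slide [  3.75   3.06 -35.43] q [-1.02  0.45  0.44  1.95 -0.25  0.81 -0.41]
rotvec deg [ 0.6   0.62 -0.59]
```

```bash
python3 -m jog '[{"slide":[0.4,0,-3],"rot":[0.6,0.6,-0.6],"hand":0},{"slide":[0.4,0,-4],"rot":[0,0,0],"hand":0},{"slide":[0.4,0,-4],"rot":[0,0,0],"hand":0},{"slide":[0.4,0,-4],"rot":[0,0,0],"hand":0},{"slide":[0.4,0,-4],"rot":[0,0,0],"hand":0},{"slide":[0.4,0,-4],"rot":[0,0,0],"hand":0},{"slide":[0.4,0,-4],"rot":[0,0,0],"hand":0},{"slide":[0.4,0,-3.5],"rot":[0,0,0],"hand":0},{"slide":[0.4,0,-2],"rot":[0,0,0],"hand":0},{"slide":[0,0,0],"rot":[0,0,0],"hand":0}]'; python3 d.py 498.1 -39.4 90 1.5
```

```text
clock: 9.18
tool_pos: [0.4959, -0.0204, 0.1112]
orientation: [-0.705, 0.708, 0.025, -0.028]
force: [0.5, 0.3, -1.0]
finger_gap: 0.389
t 9.18 pos [495.9 -20.4 111.2] jawyaw 4.29 tilt [-0.0054 -0.005  -1.    ] F [ 0.5  0.3 -1. ] M [-0.03  0.05 -0.02] gap 0.389 -> slide [ 0.09  2.13 -1.9 ] q [-0.45  0.38  0.51  2.08 -0.26  0.74  0.3 ]
rotvec deg [ 0.27  2.79 -0.32]
```

```bash
python3 -m jog '[{"slide":[0.1,0,-1.9],"rot":[0.3,2.7,-0.3],"hand":0},{"slide":[0,1.5,0],"rot":[0,0,0],"hand":0},{"slide":[0,0,0],"rot":[0,0,0],"hand":0}]'; python3 d.py 498.1 -39.4 60 1.5
python3 - <<'E'
from h import *
c=camera("wrist");cv2.imwrite("pics/w4.png",c["image"])
for n in("top","scene","wrist"):
    c=camera(n);P=cloud(c);hsv=cv2.cvtColor(c["image"],cv2.COLOR_BGR2HSV)
    m=(hsv[...,2]>90)&(hsv[...,1]<80)&(abs(P[...,2]-.115)<.015)&(abs(P[...,1]+.04)<.13)&(abs(P[...,0]-.5)<.03)
    p=P[m]
    if m.sum()>50:
        r=cv2.minAreaRect((p[:,:2]*1000).astype(np.float32));print(n,m.sum(),np.percentile(p[:,2],[5,50,95]).round(4),np.round(r[0],1),np.round(r[1],1),round(r[2],2))
c=camera("scene");cv2.imwrite("pics/s4.png",cv2.resize(c["image"][120:320,220:470],None,fx=3,fy=3))
E
```

```text
clock: 9.43
tool_pos: [0.4974, -0.0406, 0.0948]
orientation: [0.707, -0.707, -0.01, 0.012]
force: [-0.9, 0.4, -2.3]
finger_gap: 0.387
t 9.43 pos [497.4 -40.6  94.8] jawyaw 1.81 tilt [-2.e-03  9.e-04 -1.e+00] F [-0.9  0.4 -2.3] M [-0.05  0.09  0.06] gap 0.387 -> slide [0.08 3.48 0.11] q [-0.4   0.42  0.5   2.09 -0.3   0.71  0.33]
rotvec deg [-0.06  0.31 -0.11]
top 209 [0.1117 0.1149 0.1183] [494.7 -41.4] [ 35.  179.8] 1.95
scene 437 [0.1064 0.1162 0.1204] [502.  -40.8] [ 38.  179.8] 1.79
wrist 8304 [0.118  0.119  0.1201] [498.  -38.3] [ 36.1 174.2] 2.05
```

View pics/w4.png

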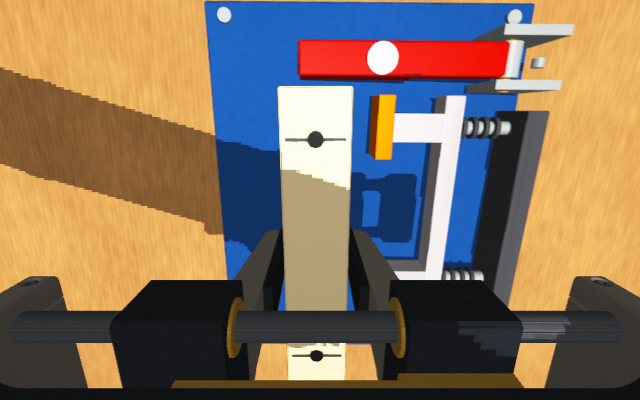

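View pics/s4.png

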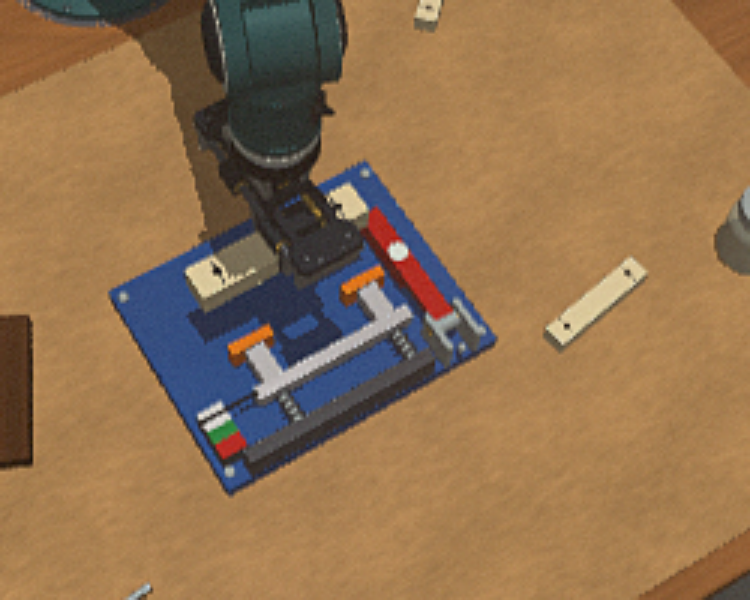

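The wrist view shows the batten parallel to the pad. Its end is at (316,88) and the near edge of the red stop at (400,78), leaving a gap of about 9 mm. Lowering.

```bash
python3 -m jog '[{"slide":[0.1,1.5,0.1],"rot":[0,0.3,0],"hand":0},{"slide":[0,1.5,0],"rot":[0,0,0],"hand":0},{"slide":[0,1,0],"rot":[0,0,0],"hand":0},{"slide":[0,0.5,0],"rot":[0,0,0],"hand":0},{"slide":[0,0,0],"rot":[0,0,0],"hand":0}]'; python3 d.py 498.1 -39.4 30 1.5
```

```text
clock: 10.1
tool_pos: [0.5035, -0.0349, 0.0533]
orientation: [0.708, -0.706, -0.015, 0.009]
force: [-1.1, -0.3, -1.4]
finger_gap: 0.39
t 10.1 pos [503.5 -34.9  53.3] jawyaw 2.01 tilt [ 0.0086  0.0033 -1.    ] F [-1.1 -0.3 -1.4] M [-0.09  0.04  0.03] gap 0.39 -> slide [-0.57  2.32 -0.44] q [-0.36  0.49  0.45  2.1  -0.37  0.62  0.38]
rotvec deg [-0.18  0.51  0.5 ]
```

```bash
python3 -m jog '[{"slide":[-0.6,0.5,-0.5],"rot":[-0.2,0.5,0.5],"hand":0},{"slide":[0,0.8,-0.1],"rot":[0,0.2,0],"hand":0},{"slide":[-0.1,0.6,-0.1],"rot":[0,0,0],"hand":0},{"slide":[0,0,0],"rot":[0,0,0],"hand":0}]'; python3 d.py 498.1 -39.4 28 1.5
```

```text
clock: 10.43
tool_pos: [0.4969, -0.0424, 0.0338]
orientation: [-0.707, 0.707, 0.008, -0.008]
force: [0.2, -0.5, -0.8]
finger_gap: 0.387
t 10.43 pos [496.9 -42.4  33.8] jawyaw 1.3 tilt [ 1.1e-03 -6.0e-04 -1.0e+00] F [ 0.2 -0.5 -0.8] M [-0.1   0.06  0.02] gap 0.387 -> slide [0.12 0.58 0.3 ] q [-0.34  0.52  0.44  2.11 -0.39  0.58  0.4 ]
rotvec deg [ 0.04 -0.2   0.06]
```

```bash
python3 -m jog '[{"slide":[0.1,0.3,0.1],"rot":[0,-0.2,0],"hand":0},{"slide":[0,0.2,0],"rot":[0,0,0],"hand":0},{"slide":[0,0,0],"rot":[0,0,0],"hand":0}]'; python3 d.py 498.1 -39.4 27.5 1.5;python3 -m jog '[{"slide":[0,0.1,0],"rot":[0,0,0],"hand":0},{"slide":[0,0,0],"rot":[0,0,0],"hand":0}]'; python3 d.py 498.1 -39.4 27.5 1.5
```

```text
clock: 10.68
tool_pos: [0.4981, -0.0418, 0.0282]
orientation: [-0.707, 0.707, 0.01, -0.009]
force: [0.5, 0.9, -0.4]
finger_gap: 0.388
t 10.68 pos [498.1 -41.8  28.2] jawyaw 1.47 tilt [ 1.2e-03 -7.0e-04 -1.0e+00] F [ 0.5  0.9 -0.4] M [-0.07  0.02  0.04] gap 0.388 -> slide [0.   0.07 0.24] q [-0.33  0.53  0.43  2.11 -0.4   0.57  0.41]
rotvec deg [ 0.04 -0.03  0.07]
clock: 10.85
tool_pos: [0.4985, -0.0417, 0.0273]
orientation: [-0.707, 0.707, 0.01, -0.009]
force: [0.4, -0.4, -1.2]
finger_gap: 0.386
t 10.85 pos [498.5 -41.7  27.3] jawyaw 1.48 tilt [ 1.8e-03 -6.0e-04 -1.0e+00] F [ 0.4 -0.4 -1.2] M [-0.1   0.11 -0.02] gap 0.386 -> slide [-0.04 -0.02  0.23] q [-0.33  0.54  0.43  2.11 -0.4   0.57  0.41]
rotvec deg [ 0.04 -0.02  0.1 ]
```

```bash
python3 -m jog '[{"slide":[0,0.1,0],"rot":[0,0,0],"hand":0},{"slide":[0,0,0],"rot":[0,0,0],"hand":0}]'; python3 d.py 498.1 -39.4 27.5 1.5;python3 -m jog '[{"slide":[0,0.05,0],"rot":[0,0,0],"hand":0},{"slide":[0,0,0],"rot":[0,0,0],"hand":0}]'; python3 d.py 498.1 -39.4 27.5 1.5
```

```text
clock: 11.02
tool_pos: [0.4989, -0.0418, 0.0275]
orientation: [0.707, -0.707, -0.01, 0.008]
force: [-1.0, 0.1, -1.7]
finger_gap: 0.386
t 11.02 pos [498.9 -41.8  27.5] jawyaw 1.48 tilt [ 2.3e-03  3.0e-04 -1.0e+00] F [-1.   0.1 -1.7] M [-0.02  0.09 -0.04] gap 0.386 -> slide [-0.07  0.    0.24] q [-0.33  0.54  0.43  2.11 -0.4   0.57  0.41]
rotvec deg [-0.01 -0.02  0.13]
clock: 11.18
tool_pos: [0.4993, -0.0417, 0.0274]
orientation: [0.707, -0.707, -0.01, 0.008]
force: [-0.5, -0.9, -0.3]
finger_gap: 0.384
t 11.18 pos [499.3 -41.7  27.4] jawyaw 1.48 tilt [ 3.4e-03  4.0e-04 -1.0e+00] F [-0.5 -0.9 -0.3] M [-0.11  0.03 -0.  ] gap 0.384 -> slide [-0.11 -0.01  0.23] q [-0.33  0.54  0.43  2.11 -0.4   0.57  0.41]
rotvec deg [-0.02 -0.02  0.2 ]
```

Run:
```python
from h import *
c=camera("wrist");cv2.imwrite("pics/w5.png",c["image"]);P=cloud(c);hsv=cv2.cvtColor(c["image"],cv2.COLOR_BGR2HSV)
m=(hsv[...,2]>190)&(hsv[...,1]<80)&(abs(P[...,2]-.048)<.01)
N,l,s,ce=cv2.connectedComponentsWithStats(m.astype(np.uint8))
for i in range(1,N):
    if s[i,4]>300: p=P[l==i];r=cv2.minAreaRect((p[:,:2]*1000).astype(np.float32));print(ce[i].round(),s[i,4],np.percentile(p[:,2],[5,50,95]).round(4),np.round(r[0],1),np.round(r[1],1),round(r[2],2))
```

```text
[409.  26.] 1896 [0.0529 0.054  0.0552] [535.7  72.3] [20.3 20. ] 12.24
[605.  27.] 1023 [0.0521 0.0536 0.0549] [621.5  74.1] [11.4 21.7] 1.53
[482. 161.] 7687 [0.044 0.045 0.046] [575.1  -5.4] [ 49.5 111.9] 1.6
[316. 131.] 6216 [0.0484 0.0494 0.0505] [496.1  21.6] [35.7 51.8] 1.65
[316. 363.] 1712 [0.0483 0.0491 0.05  ] [ 500.1 -112.3] [35.6 29.4] 2.02
```

View pics/w5.png

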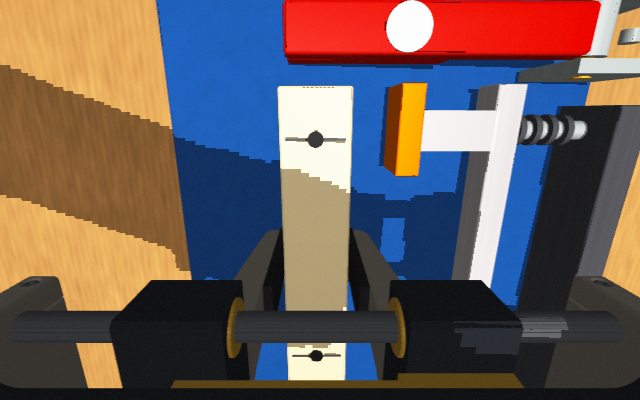

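The wrist view shows the batten flat at bed level: its top reads 49.3 and the known 48 mm pad top reads 48.9. The gap from its end to the stop is about 13 mm (row 87 to row 62). Sliding it towards the stop in small steps.

```bash
python3 -m jog '[{"slide":[-0.1,0,0.5],"rot":[0,0,0],"hand":0},{"slide":[0,0,0.4],"rot":[0,0,0],"hand":0},{"slide":[0,0,0],"rot":[0,0,0],"hand":0}]'; python3 d.py 498.5 -30 27.5 1.5;python3 -m jog '[{"slide":[0,0,0.1],"rot":[0,0,0],"hand":0},{"slide":[0,0,0],"rot":[0,0,0],"hand":0}]'; python3 d.py 498.5 -30 27.5 1.5
```

```text
clock: 11.48
tool_pos: [0.4979, -0.0321, 0.0272]
orientation: [0.707, -0.707, -0.01, 0.008]
force: [0.8, 0.4, 0.2]
finger_gap: 0.389
t 11.48 pos [497.9 -32.1  27.2] jawyaw 1.46 tilt [ 3.4e-03  2.0e-04 -1.0e+00] F [0.8 0.4 0.2] M [-0.02  0.07  0.04] gap 0.389 -> slide [ 0.06 -0.03  0.2 ] q [-0.35  0.53  0.43  2.11 -0.4   0.57  0.39]
rotvec deg [-0.01 -0.04  0.19]
clock: 11.65
tool_pos: [0.498, -0.0304, 0.0272]
orientation: [0.707, -0.707, -0.011, 0.008]
force: [-0.1, 0.7, -0.1]
finger_gap: 0.387
t 11.65 pos [498.  -30.4  27.2] jawyaw 1.52 tilt [ 3.5e-03  1.0e-04 -1.0e+00] F [-0.1  0.7 -0.1] M [-0.21  0.15 -0.02] gap 0.387 -> slide [ 0.05 -0.03  0.04] q [-0.35  0.53  0.43  2.11 -0.4   0.57  0.39]
rotvec deg [0.   0.02 0.2 ]
```

```bash
for i in 1; do python3 -m jog '[{"slide":[0,0,0.1],"rot":[0,0,0],"hand":0},{"slide":[0,0,0],"rot":[0,0,0],"hand":0}]'; python3 d.py 498.5 -30 27.5 1.5; python3 -m jog '[{"slide":[0,0,0.1],"rot":[0,0,0],"hand":0}]'; python3 d.py 498.5 -30 27.5 1.5; done
```

```text
clock: 11.82
tool_pos: [0.498, -0.0295, 0.0272]
orientation: [-0.707, 0.707, 0.011, -0.008]
force: [-1.2, -0.2, -0.3]
finger_gap: 0.386
t 11.82 pos [498.  -29.5  27.2] jawyaw 1.53 tilt [ 3.6e-03 -2.0e-04 -1.0e+00] F [-1.2 -0.2 -0.3] M [-0.1   0.07  0.04] gap 0.386 -> slide [ 0.05 -0.03 -0.05] q [-0.36  0.53  0.43  2.11 -0.4   0.57  0.39]
rotvec deg [0.02 0.03 0.21]
clock: 11.9
tool_pos: [0.498, -0.0293, 0.0272]
orientation: [-0.707, 0.708, 0.011, -0.008]
force: [-0.1, -5.0, -1.0]
finger_gap: 0.389
t 11.9 pos [498.  -29.3  27.2] jawyaw 1.5 tilt [ 0.0038 -0.0012 -1.    ] F [-0.1 -5.  -1. ] M [-1.14  0.11 -0.01] gap 0.389 -> slide [ 0.05 -0.03 -0.07] q [-0.36  0.53  0.43  2.12 -0.4   0.57  0.39]
rotvec deg [0.08 0.   0.22]
```

The end is against the stop (5 N contact). Now advancing towards the pad.

```bash
python3 -m jog '[{"slide":[0.4,0,0.02],"rot":[0,0,0],"hand":0},{"slide":[0.5,0,0.02],"rot":[0,0,0],"hand":0},{"slide":[0.4,0,0.02],"rot":[0,0,0],"hand":0},{"slide":[0.2,0,0.02],"rot":[0,0,0],"hand":0},{"slide":[0,0,0.02],"rot":[0,0,0],"hand":0}]'; python3 d.py 520 -28.7 27.3 1.5;python3 -m jog '[{"slide":[0.3,0,0.03],"rot":[0,0,0],"hand":0},{"slide":[0,0,0.02],"rot":[0,0,0],"hand":0}]'; python3 d.py 520 -28.7 27.3 1.5
```

```text
clock: 12.32
tool_pos: [0.5057, -0.0292, 0.0274]
orientation: [0.708, -0.707, -0.004, 0.013]
force: [-0.5, -0.9, -1.4]
finger_gap: 0.39
t 12.32 pos [505.7 -29.2  27.4] jawyaw 1.37 tilt [-0.0123  0.0012 -0.9999] F [-0.5 -0.9 -1.4] M [-0.43 -0.01 -0.03] gap 0.39 -> slide [ 1.43 -0.    0.01] q [-0.35  0.55  0.43  2.08 -0.4   0.6   0.38]
rotvec deg [-0.09 -0.13 -0.7 ]
clock: 12.48
tool_pos: [0.507, -0.0291, 0.0275]
orientation: [0.708, -0.706, -0.003, 0.014]
force: [1.0, -0.8, -0.3]
finger_gap: 0.39
t 12.48 pos [507.  -29.1  27.5] jawyaw 1.35 tilt [-0.0162  0.0015 -0.9999] F [ 1.  -0.8 -0.3] M [-0.44 -0.22  0.04] gap 0.39 -> slide [ 1.3  -0.    0.01] q [-0.35  0.55  0.43  2.08 -0.4   0.61  0.38]
rotvec deg [-0.11 -0.15 -0.92]
```

```bash
python3 -m jog '[{"slide":[0.3,0,0.02],"rot":[-0.1,-0.2,-0.9],"hand":0},{"slide":[0.3,0,0.02],"rot":[0,0,-0.3],"hand":0},{"slide":[0,0,0],"rot":[0,0,0],"hand":0}]'; python3 d.py 520 -28.7 27.3 1.5;python3 -m jog '[{"slide":[0.4,0,0.02],"rot":[0,0,-0.3],"hand":0},{"slide":[0,0,0.0],"rot":[0,0,0],"hand":0}]'; python3 d.py 520 -28.7 27.3 1.5
```

```text
clock: 12.73
tool_pos: [0.5119, -0.0291, 0.0272]
orientation: [-0.707, 0.707, 0.011, -0.009]
force: [-1.1, -0.8, 2.6]
finger_gap: 0.387
t 12.73 pos [511.9 -29.1  27.2] jawyaw 1.58 tilt [ 3.4e-03 -1.0e-04 -1.0e+00] F [-1.1 -0.8  2.6] M [-0.37  0.2   0.06] gap 0.387 -> slide [ 0.81 -0.01  0.02] q [-0.35  0.55  0.43  2.08 -0.4   0.58  0.39]
rotvec deg [0.01 0.08 0.19]
clock: 12.9
tool_pos: [0.5132, -0.0291, 0.0272]
orientation: [0.707, -0.707, -0.011, 0.009]
force: [1.0, -0.8, 0.3]
finger_gap: 0.388
t 12.9 pos [513.2 -29.1  27.2] jawyaw 1.58 tilt [ 0.0034  0.001  -1.    ] F [ 1.  -0.8  0.3] M [-0.26 -0.16  0.04] gap 0.388 -> slide [ 0.68 -0.    0.02] q [-0.35  0.55  0.43  2.08 -0.4   0.59  0.39]
rotvec deg [-0.05  0.08  0.2 ]
```

```bash
python3 -m jog '[{"slide":[0.4,0,0.02],"rot":[0,0,-0.1],"hand":0},{"slide":[0.3,0,0],"rot":[0,0,-0.1],"hand":0},{"slide":[0,0,0],"rot":[0,0,0],"hand":0}]'; python3 d.py 536 -28.3 27.3 1.5;python3 -m jog '[{"slide":[0.4,0,0.02],"rot":[0,0,-0.1],"hand":0},{"slide":[0.3,0,0.0],"rot":[0,0,0],"hand":0}]'; python3 d.py 536 -28.3 27.3 1.5
```

```text
clock: 13.15
tool_pos: [0.5192, -0.0289, 0.0272]
orientation: [0.708, -0.707, -0.011, 0.008]
force: [-2.8, -1.3, 4.3]
finger_gap: 0.389
t 13.15 pos [519.2 -28.9  27.2] jawyaw 1.58 tilt [ 0.0042  0.0014 -1.    ] F [-2.8 -1.3  4.3] M [-0.56  0.76 -0.04] gap 0.389 -> slide [ 1.68 -0.    0.01] q [-0.35  0.56  0.43  2.07 -0.41  0.59  0.39]
rotvec deg [-0.07  0.08  0.25]
clock: 13.32
tool_pos: [0.5213, -0.0287, 0.0272]
orientation: [0.708, -0.706, -0.008, 0.011]
force: [-13.2, -2.3, 16.6]
finger_gap: 0.387
t 13.32 pos [521.3 -28.7  27.2] jawyaw 1.55 tilt [-0.0045  0.0034 -1.    ] F [-13.2  -2.3  16.6] M [-0.58  2.79 -0.01] gap 0.387 -> slide [ 1.47 -0.02  0.  ] q [-0.35  0.57  0.43  2.05 -0.4   0.61  0.39]
rotvec deg [-0.2   0.05 -0.25]
```

```bash
python3 -m jog '[{"slide":[0.3,-0.05,0.02],"rot":[0,0,0],"hand":0},{"slide":[0.3,-0.05,0],"rot":[0,0,0],"hand":0}]'; python3 d.py 536 -28.3 27.3 1.5;python3 -m jog '[{"slide":[0.3,-0.05,0],"rot":[0,0,0],"hand":0},{"slide":[0.3,-0.05,0.0],"rot":[0,0,0],"hand":0}]'; python3 d.py 536 -28.3 27.3 1.5
```

```text
clock: 13.48
tool_pos: [0.5235, -0.0287, 0.0274]
orientation: [0.709, -0.705, -0.005, 0.013]
force: [-7.2, -2.0, 4.1]
finger_gap: 0.392
t 13.48 pos [523.5 -28.7  27.4] jawyaw 1.43 tilt [-0.0122  0.0044 -0.9999] F [-7.2 -2.   4.1] M [-0.7   1.64 -0.22] gap 0.392 -> slide [ 1.25 -0.    0.01] q [-0.35  0.57  0.43  2.04 -0.4   0.62  0.38]
rotvec deg [-0.27 -0.07 -0.69]
clock: 13.65
tool_pos: [0.5241, -0.0286, 0.0276]
orientation: [0.709, -0.705, 0.0, 0.017]
force: [-9.1, -1.9, 9.1]
finger_gap: 0.392
t 13.65 pos [524.1 -28.6  27.6] jawyaw 1.34 tilt [-0.0238  0.0062 -0.9997] F [-9.1 -1.9  9.1] M [-0.79  2.   -0.17] gap 0.392 -> slide [ 1.19 -0.    0.  ] q [-0.35  0.58  0.43  2.03 -0.4   0.64  0.38]
rotvec deg [-0.39 -0.16 -1.35]
```

```bash
python3 -m jog '[{"slide":[0.3,-0.03,0.01],"rot":[-0.3,-0.2,-1.4],"hand":0},{"slide":[0.3,-0.03,0],"rot":[-0.1,0,-0.6],"hand":0}]'; python3 d.py 536 -28.3 27.3 1.5;python3 -m jog '[{"slide":[0.3,-0.03,0],"rot":[0,0,-0.5],"hand":0},{"slide":[0.3,-0.03,0.0],"rot":[0,0,-0.4],"hand":0}]'; python3 d.py 536 -28.3 27.3 1.5
```

```text
clock: 13.82
tool_pos: [0.5259, -0.0286, 0.0271]
orientation: [0.708, -0.707, -0.009, 0.008]
force: [-13.7, -2.4, 16.6]
finger_gap: 0.388
t 13.82 pos [525.9 -28.6  27.1] jawyaw 1.39 tilt [ 0.0025  0.0013 -1.    ] F [-13.7  -2.4  16.6] M [-0.64  3.24 -0.27] gap 0.388 -> slide [ 1.01 -0.01  0.01] q [-0.35  0.57  0.43  2.05 -0.41  0.6   0.38]
rotvec deg [-0.07 -0.11  0.15]
clock: 13.98
tool_pos: [0.5259, -0.0286, 0.0272]
orientation: [0.708, -0.706, -0.01, 0.006]
force: [-9.2, -1.8, 11.5]
finger_gap: 0.388
t 13.98 pos [525.9 -28.6  27.2] jawyaw 1.27 tilt [ 0.0065  0.0039 -1.    ] F [-9.2 -1.8 11.5] M [-0.74  2.62 -0.13] gap 0.388 -> slide [ 1.02 -0.    0.  ] q [-0.35  0.57  0.42  2.05 -0.41  0.6   0.38]
rotvec deg [-0.22 -0.23  0.38]
```

Run:
```python
from h import *
c=camera("scene");cv2.imwrite("pics/s6.png",cv2.resize(c["image"][170:290,240:400],None,fx=4.8,fy=4.8,interpolation=cv2.INTER_CUBIC))
c=camera("wrist");cv2.imwrite("pics/w6.png",c["image"])
```

```text
(no output)
```

View pics/s6.png

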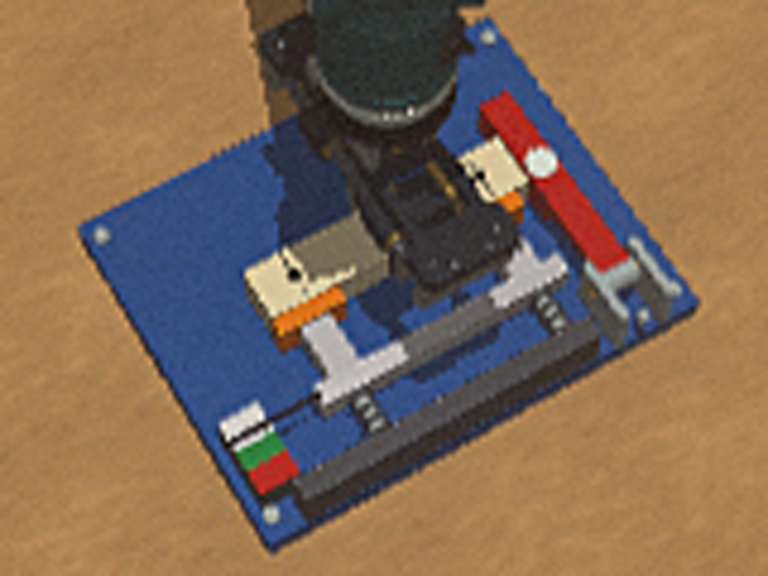

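View pics/w6.png

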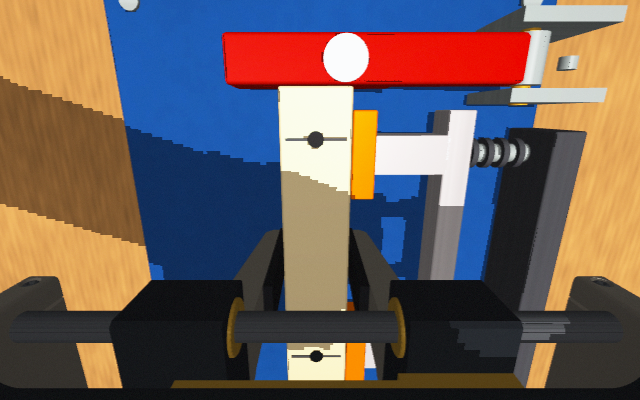

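The end is flush against the stop (row 86), both orange faces touch evenly, and the pointer at (240,437) is still in the white at about 6 mm travel. Pushing on with a bit more lead.

```bash
python3 -m jog '[{"slide":[0.45,-0.06,0.01],"rot":[-0.2,-0.2,0.3],"hand":0},{"slide":[0.45,-0.06,0],"rot":[-0.1,-0.1,-0.2],"hand":0}]'; python3 d.py 536 -28.3 27.3 1.5;python3 -m jog '[{"slide":[0.45,-0.05,0],"rot":[-0.1,-0.1,-0.4],"hand":0},{"slide":[0.45,-0.05,0.0],"rot":[0,0,-0.4],"hand":0}]'; python3 d.py 536 -28.3 27.3 1.5
```

```text
clock: 14.25
tool_pos: [0.5296, -0.0285, 0.0272]
orientation: [0.707, -0.707, -0.007, 0.011]
force: [-12.5, -1.7, 11.8]
finger_gap: 0.393
t 14.25 pos [529.6 -28.5  27.2] jawyaw 1.42 tilt [-5.6e-03  1.0e-04 -1.0e+00] F [-12.5  -1.7  11.8] M [-0.69  2.9  -0.34] gap 0.393 -> slide [ 0.64 -0.01  0.01] q [-0.35  0.58  0.43  2.03 -0.4   0.62  0.38]
rotvec deg [-0.01 -0.08 -0.32]
clock: 14.42
tool_pos: [0.5296, -0.0285, 0.0273]
orientation: [0.708, -0.706, -0.005, 0.012]
force: [-14.8, -2.3, 15.7]
finger_gap: 0.389
t 14.42 pos [529.6 -28.5  27.3] jawyaw 1.36 tilt [-0.0106  0.0019 -0.9999] F [-14.8  -2.3  15.7] M [-0.68  3.2  -0.22] gap 0.389 -> slide [ 0.64 -0.01  0.01] q [-0.35  0.58  0.43  2.03 -0.4   0.63  0.38]
rotvec deg [-0.12 -0.14 -0.6 ]
```

```bash
python3 -m jog '[{"slide":[0.4,-0.12,0.01],"rot":[-0.1,-0.2,-0.5],"hand":0},{"slide":[0.4,-0.12,0],"rot":[-0.1,-0.1,-0.4],"hand":0}]'; python3 d.py 536 -28.3 27.3 1.5;python3 -m jog '[{"slide":[0.4,-0.1,0],"rot":[-0.1,-0.1,-0.4],"hand":0},{"slide":[0.4,-0.1,0.0],"rot":[0,0,-0.4],"hand":0}]'; python3 d.py 536 -28.3 27.3 1.5
```

```text
clock: 14.58
tool_pos: [0.5307, -0.0285, 0.0275]
orientation: [0.707, -0.707, -0.006, 0.012]
force: [-7.2, -1.8, 0.1]
finger_gap: 0.389
t 14.58 pos [530.7 -28.5  27.5] jawyaw 1.46 tilt [-8.1e-03  3.0e-04 -1.0e+00] F [-7.2 -1.8  0.1] M [-0.53  1.71 -0.38] gap 0.389 -> slide [0.53 0.01 0.01] q [-0.35  0.58  0.43  2.03 -0.4   0.62  0.38]
rotvec deg [-0.03 -0.04 -0.46]
clock: 14.75
tool_pos: [0.5313, -0.0285, 0.0273]
orientation: [0.707, -0.707, -0.005, 0.012]
force: [-13.0, -1.8, 10.7]
finger_gap: 0.387
t 14.75 pos [531.3 -28.5  27.3] jawyaw 1.38 tilt [-8.9e-03  8.0e-04 -1.0e+00] F [-13.   -1.8  10.7] M [-0.65  2.86 -0.28] gap 0.387 -> slide [ 0.47 -0.01  0.  ] q [-0.35  0.58  0.43  2.03 -0.4   0.63  0.38]
rotvec deg [-0.06 -0.12 -0.51]
```

```bash
python3 -m jog '[{"slide":[0.45,-0.12,0.01],"rot":[-0.1,-0.2,-0.5],"hand":0},{"slide":[0.45,-0.12,0],"rot":[-0.1,-0.1,-0.4],"hand":0}]'; python3 d.py 536 -28.3 27.3 1.5;python3 -m jog '[{"slide":[0.45,-0.13,0],"rot":[-0.1,-0.1,-0.4],"hand":0},{"slide":[0.45,-0.13,0.0],"rot":[0,0,-0.4],"hand":0}]'; python3 d.py 536 -28.3 27.3 1.5
```

```text
clock: 14.92
tool_pos: [0.5319, -0.0285, 0.0274]
orientation: [-0.707, 0.707, 0.006, -0.013]
force: [-12.0, -1.5, 7.3]
finger_gap: 0.389
t 14.92 pos [531.9 -28.5  27.4] jawyaw 1.47 tilt [-9.7e-03 -3.0e-04 -1.0e+00] F [-12.   -1.5   7.3] M [-0.56  2.63 -0.39] gap 0.389 -> slide [0.41 0.   0.01] q [-0.35  0.58  0.43  2.02 -0.4   0.63  0.37]
rotvec deg [ 0.   -0.03 -0.56]
clock: 15.08
tool_pos: [0.5323, -0.0284, 0.0274]
orientation: [0.707, -0.707, -0.004, 0.013]
force: [-11.7, -2.2, 4.8]
finger_gap: 0.391
t 15.08 pos [532.3 -28.4  27.4] jawyaw 1.38 tilt [-1.290e-02  3.000e-04 -9.999e-01] F [-11.7  -2.2   4.8] M [-0.59  2.31 -0.24] gap 0.391 -> slide [0.37 0.   0.01] q [-0.35  0.58  0.43  2.02 -0.4   0.63  0.37]
rotvec deg [-0.03 -0.12 -0.74]
```

```bash
python3 -m jog '[{"slide":[0.55,-0.14,0.01],"rot":[0,-0.2,-0.7],"hand":0},{"slide":[0.55,-0.14,0],"rot":[0,-0.1,-0.5],"hand":0},{"slide":[0.55,-0.14,0],"rot":[0,-0.1,-0.5],"hand":0}]'; python3 d.py 536 -28.3 27.3 1.5;python3 -m jog '[{"slide":[0.5,-0.14,0.01],"rot":[0,-0.1,-0.6],"hand":0},{"slide":[0.5,-0.14,0.01],"rot":[0,-0.1,-0.5],"hand":0}]'; python3 d.py 536 -28.3 27.3 1.5
```

```text
clock: 15.33
tool_pos: [0.535, -0.0284, 0.0273]
orientation: [0.709, -0.706, -0.005, 0.013]
force: [-12.3, -1.0, 6.1]
finger_gap: 0.388
t 15.33 pos [535.  -28.4  27.3] jawyaw 1.48 tilt [-0.0105  0.0041 -0.9999] F [-12.3  -1.    6.1] M [-0.72  2.68 -0.4 ] gap 0.388 -> slide [0.1 0.  0. ] q [-0.34  0.58  0.43  2.02 -0.4   0.63  0.38]
rotvec deg [-0.25 -0.02 -0.6 ]
clock: 15.5
tool_pos: [0.5355, -0.0283, 0.0274]
orientation: [0.709, -0.705, -0.005, 0.013]
force: [-12.3, -2.0, 5.8]
finger_gap: 0.39
t 15.5 pos [535.5 -28.3  27.4] jawyaw 1.48 tilt [-0.0104  0.0067 -0.9999] F [-12.3  -2.    5.8] M [-0.91  2.73 -0.41] gap 0.39 -> slide [ 0.05  0.   -0.  ] q [-0.34  0.58  0.43  2.02 -0.41  0.63  0.38]
rotvec deg [-0.4  -0.02 -0.58]
```

```bash
python3 -m jog '[{"slide":[0.4,-0.13,0.03],"rot":[-0.4,-0.1,-0.5],"hand":0}]'
python3 - <<'E'
from h import *
def sh(n):
    for k in range(6): c=camera(n)
    return c
c=camera("top");cv2.imwrite("pics/t7.png",cv2.resize(c["image"][110:230,260:400],None,fx=4.8,fy=4.8,interpolation=cv2.INTER_CUBIC))
c=sh("scene");cv2.imwrite("pics/s7.png",cv2.resize(c["image"][170:290,240:400],None,fx=4.8,fy=4.8,interpolation=cv2.INTER_CUBIC))
c=sh("wrist");cv2.imwrite("pics/w7.png",c["image"])
E
python3 d.py 536 -28.3 27.3 1.5
```

```text
clock: 15.58
tool_pos: [0.5355, -0.0284, 0.0274]
orientation: [0.707, -0.707, -0.006, 0.012]
force: [-8.6, -2.6, 1.2]
finger_gap: 0.388
t 16.23 pos [535.5 -28.4  27.3] jawyaw 1.46 tilt [-9.2e-03  4.0e-04 -1.0e+00] F [-10.4  -2.    3.4] M [-0.78  2.17 -0.39] gap 0.39 -> slide [0.05 0.   0.01] q [-0.35  0.59  0.43  2.02 -0.4   0.63  0.37]
rotvec deg [-0.04 -0.04 -0.53]
```

View pics/s7.png

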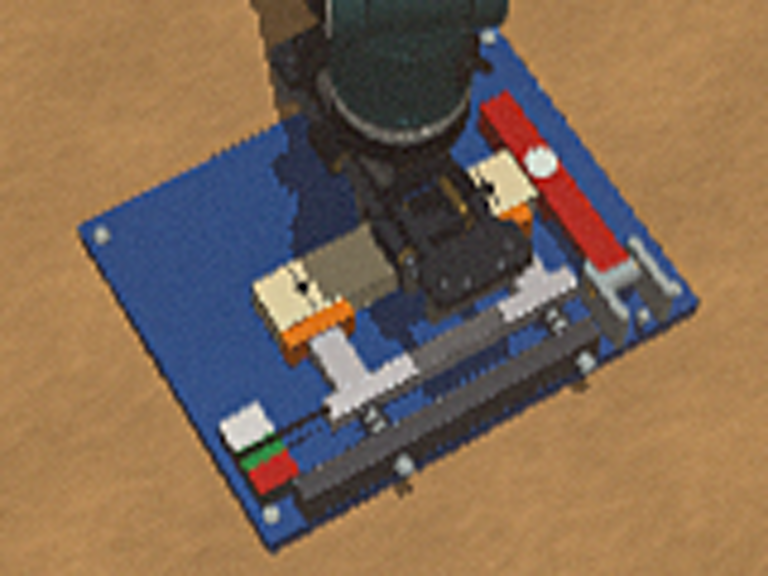

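View pics/w7.png

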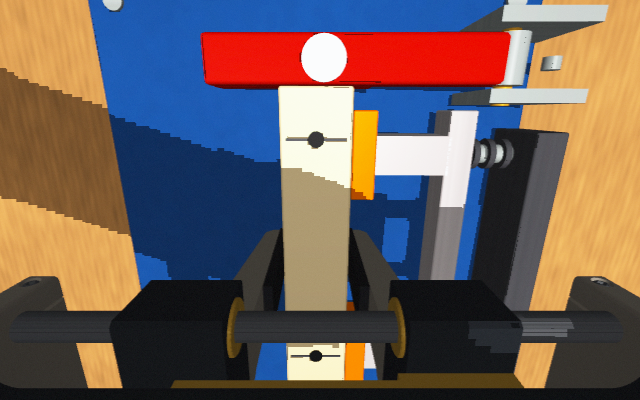

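View pics/t7.png

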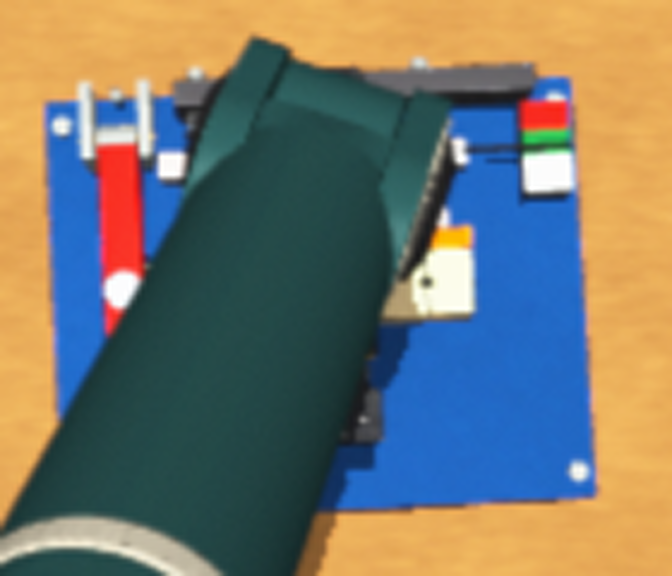

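Run:
```python
from h import *
jig=lambda p:((p[...,:2]*1000-np.array([533.0,-35.5]))@np.array([[np.cos(a),-np.sin(a)],[np.sin(a),np.cos(a)]]))
a=np.radians(1.5)
old=cv2.imread("pics/scene0.png")
for n in("top","scene","wrist"):
    c=camera(n);P=cloud(c);im=c["image"];hsv=cv2.cvtColor(im,cv2.COLOR_BGR2HSV);H,S,V=cv2.split(hsv);J=jig(P);z=P[...,2]
    def st(m,name):
        N,l,s,ce=cv2.connectedComponentsWithStats(m.astype(np.uint8))
        for i in range(1,N):
            if s[i,4]>=20:
                j=J[l==i];print(n,name,ce[i].round(),s[i,4],"x",np.percentile(j[:,0],[1,50,99]).round(1),"y",np.percentile(j[:,1],[1,50,99]).round(1),"z",np.median(z[l==i]).round(4))
    near=(abs(J[...,0])<120)&(abs(J[...,1])<150)
    st(near&(H>5)&(H<22)&(S>180)&(z>.035)&(z<.06),"orange")
    st(near&(V>85)&(S<80)&(H<40)&(abs(z-.048)<.007)&(J[...,0]<30),"batten")
    st(near&(V>130)&(S<70)&(z>.035)&(z<.05)&(J[...,0]>40),"white")
    if n=="wrist": st(near&(V>190)&(S<70)&(abs(z-.053)<.004),"spot")
    if n=="scene":
        cv2.imwrite("pics/cmp.png",np.hstack([cv2.resize(q[225:285,280:330],(390,468),interpolation=cv2.INTER_NEAREST) for q in(old,im)]))
    if n=="top":
        o=cv2.imread("pics/top0.png")
        cv2.imwrite("pics/cmpt.png",np.hstack([cv2.resize(q[120:165,340:390],(390,351),interpolation=cv2.INTER_NEAREST) for q in(o,im)]))
```

```text
top batten [352. 169.] 154 x [-18.5  -1.8  16.1] y [-81.8 -67.8 -50.8] z 0.0468
top white [283. 138.] 20 x [80.3 90.8 95.4] y [ 96.5 113.1 120.8] z 0.0476
top white [295. 144.] 24 x [66.7 73.1 79.2] y [73.3 78.9 84.4] z 0.0421
top white [374. 146.] 80 x [47.9 57.9 68. ] y [-141.5 -128.9 -116.6] z 0.0419
scene orange [348. 214.] 20 x [23.1 28.6 37. ] y [68.6 79.1 87.3] z 0.0464
scene orange [305. 238.] 70 x [22.  30.3 35.3] y [-84.  -63.9 -40.5] z 0.047
scene batten [345. 208.] 100 x [-12.5   7.8  23.6] y [65.1 82.4 99.8] z 0.0478
scene batten [307. 228.] 278 x [-12.7   6.8  23.6] y [-81.6 -42.4  -5.8] z 0.0475
scene white [351. 230.] 96 x [58.4 76.6 84.3] y [36.6 61.8 83.3] z 0.0434
scene white [314. 248.] 163 x [41.3 72.8 85.1] y [-82.1 -58.7 -26.1] z 0.0436
scene white [291. 259.] 61 x [52.7 62.3 73.1] y [-141.1 -129.3 -116.8] z 0.0428
wrist orange [512.  29.] 40 x [86.5 88.4 93.5] y [119.3 119.8 120.2] z 0.0493
wrist orange [502.  86.] 29 x [86.1 88.  92.9] y [95.5 95.9 96.1] z 0.0491
wrist orange [496. 105.] 20 x [86.  87.2 88.6] y [87.5 87.5 88. ] z 0.0484
wrist orange [363. 167
[... 292 characters left out ...]

wrist batten [316. 363.] 1726 x [-16.    1.9  18.7] y [-76.9 -65.2 -50.6] z 0.0492
wrist white [554.  62.] 188 x [113.2 115.6 119.6] y [104.5 107.4 110.1] z 0.0412
wrist white [442. 179.] 6300 x [40.9 71.2 81.1] y [-6.3 57.7 84.3] z 0.045
wrist white [483. 154.] 79 x [88.1 89.7 91.3] y [59.1 63.2 67.4] z 0.0393
wrist white [499. 153.] 99 x [94.4 98.2 99.8] y [59.1 63.5 67.4] z 0.0394
wrist spot [516.  57.] 998 x [86.2 90.  95.3] y [ 96.8 107.6 118.1] z 0.0536
wrist spot [324.  57.] 1751 x [-4.1  5.6 14.8] y [ 98.3 107.8 116.9] z 0.054
wrist spot [314. 130.] 3755 x [-15.4   1.   18.4] y [51.3 77.4 95.7] z 0.0495
wrist spot [314. 363.] 1155 x [-15.6   0.   18.3] y [-76.6 -64.8 -50.3] z 0.0495
```

View pics/cmp.png

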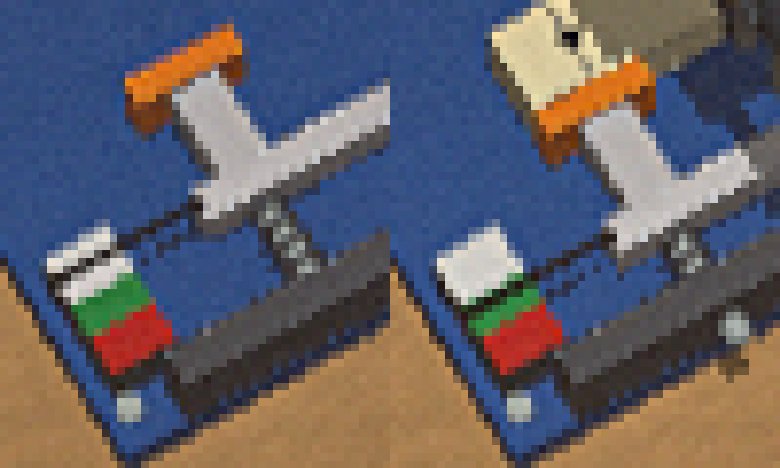

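View pics/cmpt.png

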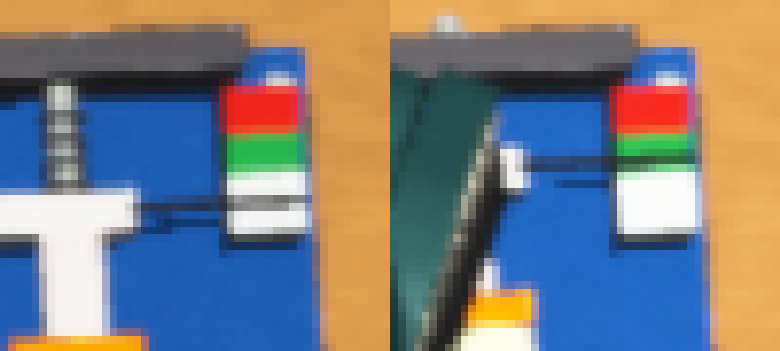

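The pointer stands in the lower third of the green at about 14 mm, and the pad faces are even (19.9 and 19.7). I'll push about 2–3 mm more so it sits mid-green.

```bash
python3 -m jog '[{"slide":[0.55,-0.14,0.03],"rot":[0,0,-0.6],"hand":0},{"slide":[0.55,-0.14,0.03],"rot":[0,-0.1,-0.5],"hand":0},{"slide":[0.55,-0.14,0.02],"rot":[0,-0.1,-0.5],"hand":0}]'; python3 d.py 538 -28.3 27.3 1.5; python3 -m jog '[{"slide":[0.45,-0.13,0.03],"rot":[-0.1,-0.1,-0.5],"hand":0},{"slide":[0.45,-0.13,0.03],"rot":[0,-0.1,-0.5],"hand":0}]'; python3 d.py 538 -28.3 27.3 1.5
```

```text
clock: 16.63
tool_pos: [0.5364, -0.0283, 0.0274]
orientation: [0.708, -0.706, -0.004, 0.013]
force: [-13.6, -2.1, 7.2]
finger_gap: 0.392
t 16.63 pos [536.4 -28.3  27.4] jawyaw 1.39 tilt [-0.0122  0.0039 -0.9999] F [-13.6  -2.1   7.2] M [-0.77  2.85 -0.3 ] gap 0.392 -> slide [ 0.16  0.   -0.  ] q [-0.35  0.59  0.43  2.01 -0.4   0.64  0.38]
rotvec deg [-0.24 -0.11 -0.69]
clock: 16.8
tool_pos: [0.5365, -0.0283, 0.0274]
orientation: [0.708, -0.706, -0.004, 0.013]
force: [-12.2, -3.1, 3.9]
finger_gap: 0.389
t 16.8 pos [536.5 -28.3  27.4] jawyaw 1.4 tilt [-0.0124  0.0039 -0.9999] F [-12.2  -3.1   3.9] M [-0.91  2.48 -0.31] gap 0.389 -> slide [ 0.15  0.01 -0.  ] q [-0.34  0.59  0.43  2.01 -0.4   0.64  0.38]
rotvec deg [-0.24 -0.1  -0.71]
```

```bash
python3 -m jog '[{"slide":[0.65,-0.15,0.03],"rot":[-0.2,-0.1,-0.8],"hand":0},{"slide":[0.65,-0.15,0.03],"rot":[-0.1,-0.1,-0.6],"hand":0},{"slide":[0.5,-0.14,0.03],"rot":[-0.1,-0.1,-0.5],"hand":0}]'; python3 d.py 538 -28.3 27.3 1.5; python3 -m jog '[{"slide":[0.45,-0.14,0.03],"rot":[-0.1,-0.1,-0.5],"hand":0}]'
python3 - <<'E'
from h import *
for k in range(20): c=camera("scene")
im=c["image"];old=cv2.imread("pics/scene0.png")
cv2.imwrite("pics/cmp2.png",np.hstack([cv2.resize(q,(390,468),interpolation=cv2.INTER_NEAREST) for q in(old[225:285,280:330],im[225:285,280:330])]))
a=np.radians(1.5)
c=camera("wrist");cv2.imwrite("pics/w8.png",c["image"]);P=cloud(c);H,S,V=cv2.split(cv2.cvtColor(c["image"],cv2.COLOR_BGR2HSV))
J=((P[...,:2]*1000-np.array([533.0,-35.5]))@np.array([[np.cos(a),-np.sin(a)],[np.sin(a),np.cos(a)]]));z=P[...,2]
for nm,m in(("orange",(H>5)&(H<22)&(S>180)&(z>.035)&(z<.06)&(J[...,0]<50)),("batten",(V>85)&(S<80)&(H<40)&(abs(z-.0490)<.003)&(J[...,0]<30)),("red",((H<5)|(H>175))&(S>150)&(abs(z-.053)<.01))):
    N,l,s,ce=cv2.connectedComponentsWithStats(m.astype(np.uint8))
    for i in range(1,N):
        if s[i,4]>200: j=J[l==i];print(nm,ce[i].round(),"x",np.percentile(j[:,0],[1,99]).round(1),"y",np.percentile(j[:,1],[1,99]).round(1),"z",np.percentile(z[l==i],[5,50,95]).round(4))
E
python3 d.py 538 -28.3 27.3 1.5
```

```text
clock: 17.05
tool_pos: [0.5383, -0.0283, 0.0274]
orientation: [0.707, -0.707, -0.005, 0.013]
force: [-10.3, -2.5, 4.4]
finger_gap: 0.388
t 17.05 pos [538.3 -28.3  27.4] jawyaw 1.4 tilt [-1.100e-02  5.000e-04 -9.999e-01] F [-10.3  -2.5   4.4] M [-0.65  2.28 -0.27] gap 0.388 -> slide [-0.03  0.01  0.  ] q [-0.35  0.59  0.43  2.01 -0.4   0.64  0.37]
rotvec deg [-0.04 -0.1  -0.63]
clock: 17.13
tool_pos: [0.5383, -0.0283, 0.0274]
orientation: [-0.707, 0.707, 0.005, -0.013]
force: [-11.0, -3.1, 3.2]
finger_gap: 0.389
orange [363. 166.] x [22.8 34.3] y [41.  85.3] z [0.048 0.049 0.05 ]
orange [354. 361.] x [22.5 33.9] y [-76.9 -49.2] z [0.0482 0.0491 0.05  ]
batten [317. 129.] x [-12.8  21.9] y [51.2 96. ] z [0.0482 0.0492 0.0503]
batten [316. 363.] x [-13.1  21.5] y [-76.9 -50.6] z [0.0484 0.0493 0.0501]
red [352.  59.] x [-47.2  85.2] y [ 96.5 118. ] z [0.0515 0.0529 0.0541]
t 18.18 pos [538.3 -28.3  27.3] jawyaw 1.4 tilt [-1.110e-02 -4.000e-04 -9.999e-01] F [-10.6  -2.5   4.2] M [-0.77  2.44 -0.3 ] gap 0.389 -> slide [-0.03  0.    0.  ] q [-0.35  0.59  0.43  2.01 -0.4   0.64  0.37]
rotvec deg [ 0.01 -0.1  -0.63]
```

View pics/cmp2.png

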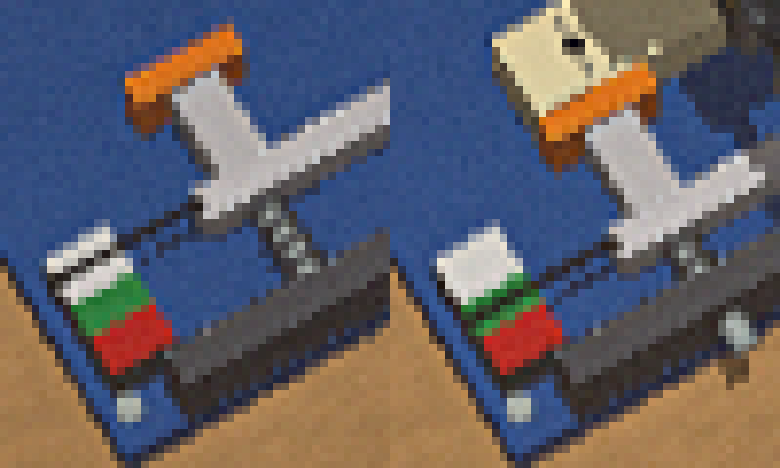

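View pics/w8.png

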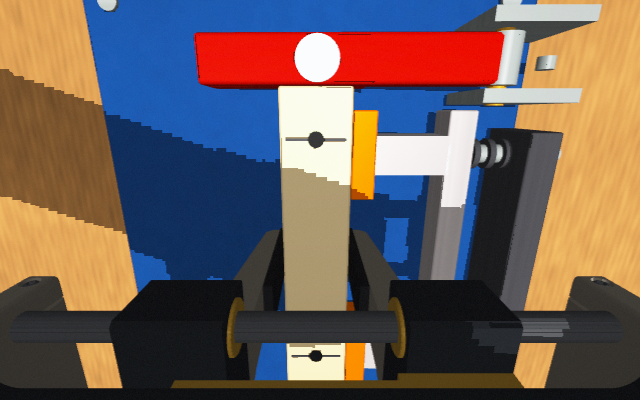

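The pointer stands mid-green at about 17 mm. The batten is flat and square, its end is at y 96 against the shut stop, and the push stayed steady at about 10.6 N for over a second. Handing in.

```bash
python3 -c "
from bench import *
print(hand_in())"
```

```text
the job is handed in; nothing more can be done
None
```

I pressed the red stop shut, then laid the 180 x 36 mm batten flat on the bed with its end against the stop. I pushed it into the pad and handed in at about 18 s, with the arm still gripping it at 40 N and holding the push.

**Last checks, just before handing in:**
- **Pad:** the pointer stands mid-green at about 17 mm travel. The push held at about 10.6 N, with no change in position over one second.
- **Batten:** both pad faces read level to within 0.3 mm. The batten's end is at jig y 96.0 and its top is at bed height.
- **Stop:** it lies level, with its top at about 52 mm.

**What was off:**
- **Stop press:** I bottomed the stop out at 83 N for a moment, through the fingertips. That is under the 120 N wrist limit, but harder than I meant.
- **Tool tilt:** the tool ended leaning about 0.6°.
- **Push reading:** the wrist force is a little above the 9.2 N the spring should give at 17 mm, probably from friction on the bed and the stop.
- **Cameras:** the top and scene cameras disagreed by about 5 mm in x, so I relied on the wrist camera.
- **Bystanders:** I never went near the dark strip, screw jar or screwdriver, but I did not measure them again at the end.

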